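Steady the swinging drain hook and hang the drip pail on it

ROBOT

A 6-joint arm with a two-finger parallel gripper is mounted at the origin on the work surface. World frame = base frame: x ahead of the robot, y to its left, z up, the work surface at z = 0. Lengths are in m, angles in rad, forces in N, time in s.
With the tool pointing down it reaches from about 0.375 to 0.975 m from the base axis. Payload 3.8 kg.
Tool frame: the origin (TCP) lies on the centre line of the jaws, within the pads' length; the fingertips stand 22 mm ahead of it and the grasp point (between the pads) lies 3 mm ahead of it; z points along the fingers, x is the direction in which the jaws open and shut, and the axes are right-handed (so a half turn about z gives the same grasp; the last joint's range is limited). The gripper opens to 85 mm and grips with 20 to 120 N. Pads are 22 mm wide; open, the fingers measure 114 mm over their backs; the gripper's body (76 mm by 85 mm) begins 54 mm behind the grasp point. The pads swing forward as they close: fully open they stand 13 mm farther back than shut.
Start: joints at [1.115, 0.264, 1.604, -0, 1.274, -0.037], TCP at [0.274, 0.617, 0.253] pointing down, gripper open.
Joint ranges: [-2.63, 2.63], [-0.94, 2.18], [0.31, 2.57], [-1.31, 4.45], [0, 2.66], [-2.55, 2.55]. Speed limits (rad/s): [2.57, 2.57, 3.14, 3.14, 3.14, 3.14].

INTERFACE

Orientations are given as a rotation vector (axis times angle).
In Python, from workcell import bot, viewer gives the robot as it stands.
- The arm moves only by the tool move_arm, never from a script. Its argument "series" is text: rows parted by semicolons, each of 7 numbers parted by spaces: the turn, a rotation vector about the tool's x, y, z scaled (see below), then the shift along the tool's x, y, z scaled (see below), then the opening, from -1 (shut) to 1 (fully open). A call has exactly 8 rows; each row is the pose to reach, as a shift and turn from the pose commanded when the call began, along the tool's axes at that moment; what a row does not reach only later rows make up. The controller multiplies each number of a shift by 100 mm and each number of a turn by 120 degrees. A row lasts 1/10 s, in which the tool goes at most 50 mm and 8.59 degrees, less where a joint would pass 70% of its speed; a pose out of reach is approached as far as the arm can. A call with a number of a shift or a turn outside -1 to 1 is refused whole. A call with a gripper value outside its range is refused whole. The fingers move at their own pace and stop on an object; "squeeze" is the grip in N (left out, the last holds). Time passes only in rows, so rows that repeat a pose let the fingers close, or fill a call up. It gives the time, the measured TCP pose, the force and the opening at its end, in the units of the state.
- bot.read_state(): the state, without advancing time (a new reading comes with each control period).
- viewer.read_camera(name): name is "scene" or "top" or "wrist"; returns a dict with "pixels" (400x640x3 uint8, red, green, blue), "K" (3x3 intrinsics, pixels), "world_to_cam" (4x4, takes a point from world to camera coordinates); the wrist camera has in their place "mount" (4x4, takes a point from camera to tool coordinates, whose origin is the TCP and whose axes are the tool frame's). Camera axes: x right, y up, looking along -z (the intrinsics and any distortion apply to the point x, -y, -z); pixel columns grow to the right and rows downward; lengths in m; the calibration is good to about 2 mm. A picture is of the moment at which its call begins: read the wrist's pose just before it. There is no depth.
- bot.finish_job(): hands the job in, once; it reports no verdict.
The state is a dict: "time": time; "q": joint angles; "joint_vel": joint speeds; "joint_torque": joint torques, N m; "tool_pos": TCP position; "tcp_rot": TCP orientation; "wrist_force": force on the tool from outside, world axes, zero at the start; "torque": the same for the moment, N m; "width": opening from 0.0 (shut) to 1.0 (fully open).
Only numpy, scipy, OpenCV 4.12 (cv2) and the standard library are available. Lean on these libraries where they do the work, as an engineer would, in place of code of your own. Each camera call takes 0.05 s, during which the arm holds its last target.

TASK

The hook on the draining stand is swinging: first bring it to rest with a gentle touch and leave it hanging still on its own, while the drip pail is still standing on the table. Then take the pail by its red handle and hang it by its wire bail in the hook over the drip tray, upright and not swinging, and let go. Leave the other things on the table where they are.

Things in the scene. Friction and masses are not known exactly. Their poses are not given: they have to be found in the camera images.
- stand: Draining stand, fixed. Dark wood base board (210 mm square, 12 mm thick, x from -90 to +120 mm, y from -120 to +90 mm) with a steel drip tray (150 x 150 mm, rim 30 mm high) in the middle of which the origin lies, on the table, straight below the hook's pivot. z up; -x points roughly to the robot. The space beside the hook is free on the -x side and the +y side.
- stand_pivot (a point): Hook's pivot, 370 mm above the table, in a small clevis (16 mm along x, 22 mm along y) at the end of the stand's arm. The arm is 14 mm thick, its underside 385 mm above the table; it runs level and diagonally, towards the stand's +x and -y alike, from 16 mm past the pivot to the round dark steel post (18 mm diameter, 400 mm tall) at x = +97, y = -97 mm. Axes as stand.
- drop_hook: Swinging steel hook (150 g), origin at the pivot, axes as the stand's when plumb. An 8 mm rod down to a brass swivel body (18 mm diameter, 50 to 86 mm below the pivot), then the rod steps 18 mm to +x, runs down and bends to a J in the x-z plane, open upwards, 30 mm wide inside, lowest point 166 mm below the pivot. Its short leg, on the -x side, slants out to the tip.
- hook_saddle (a point): Seat of the hook, moving with it: where the centre line of the bail's wire lies when it hangs in the J; 155 mm below the pivot (215 mm above the table when the hook is plumb). Axes as drop_hook.
- hook_tip (a point): Centre of the round end of the hook's short leg, moving with it: 128 mm below the pivot and 32 mm to -x of the pivot line (242 mm above the table when plumb). The end is round, 4 mm radius, so the tip's outer face is at x = -36 mm and its top 4 mm higher.
- hook_swing (a joint): Angle of the hook about its pivot (rad), 0 when plumb, positive when its lower end is displaced to the stand's +x. It swings only in the stand's x-z plane, almost without friction, about 0.68 s to and fro, at first 0.25 to 0.45 rad to either side; it does not come to rest by itself in the time. At rest it hangs within 0.03 rad of 0.
- pail: Small open steel drip pail (about 250 g), standing loose on the table: 80 mm high, 76 mm across at the foot, 92 mm at the rim, with a stiff fixed wire bail over it and a red handle on its -x side. Origin: centre of its underside; z up. A small pouring lip is on its +x side, at the rim.
- pail_grip (a point): Point to grip on the pail's red handle, 92 mm from the pail's axis and 62 mm above its underside. The handle is a straight flat bar that sticks out along the pail's -x, 12 mm thick (along the pail's y), 30 mm tall (47 to 77 mm above the underside), its end 119 mm from the axis. Free on both sides and from above. Axes as pail.
- bail_top (a point): Highest point of the bail, on the pail's axis, 155 mm above the pail's underside (centre line of the 6 mm wire). The bail is a fixed arch in the pail's y-z plane, peaked gently in the middle, about 92 mm wide at the rim; the open window below its peak is 72 mm high down to the rim. Axes as pail.
- bottle_a: Dark green wine bottle with a red cap, 74 mm diameter, 270 mm tall, standing loose; origin at the centre of its underside. Bystander.
- bottle_b: Amber bottle with a black cap, 74 mm diameter, 270 mm tall, standing loose; origin at the centre of its underside. Bystander.
- funnel: White funnel standing mouth down, 120 mm diameter, 125 mm tall; origin at the centre of its underside. Bystander.
- tumbler: Tasting glass, 68 mm diameter, 85 mm tall; origin at the centre of its underside. Bystander.
- bung: Cork barrel bung, 56 mm diameter, 35 mm tall; origin at the centre of its underside. Bystander.
- brush: Cleaning brush lying on the table; origin under its middle. Bystander.
Things that resemble listed ones, but are neither listed nor needed, are in the scene too. What is shaped like the pail but purple or yellow is not meant.

How it is judged:
By the outcome, as a careful person would: the job done as asked, in the order asked, and still so for the second after the job is handed in, with the robot touching nothing.
It also fails if it takes over 72 s, if anything falls off the work surface, if the arm or the gripper's body presses on something with over 40 N, if the wrist force passes 120 N, or if a joint passes its speed limit or range.

## Working session

There is one attempt and no reset: what is moved stays moved. The work goes in short steps, Python scripts to look and compute and a tool call to move; the robot and the scene stay as the last step left them, time stands still between calls to the robot, and variables do not carry over. Pictures are saved under pics/ and viewed, and the job is handed in when it is done.

Besides the shell and the picture viewer there is one more tool, called after "Request:" by a JSON object that holds its "method" and its "body", one argument or row to a line. move_arm: Moves the arm, as the interface text tells. Its arguments: {"type":"object","properties":{"series":{"type":"string"},"squeeze":{"type":"number"}},"required":["series"]}

```bash
ls; mkdir -p pics; cat > h.py <<'E'
import numpy as np, cv2
from scipy.spatial.transform import Rotation as R
from workcell import bot, viewer
def snap(n,f):
    d=viewer.read_camera(n); cv2.imwrite('pics/'+f,d['pixels'][:,:,::-1]); return d
def ray(d,u,v,w2c=None):
    K=d['K']; M=np.array(d['world_to_cam']) if w2c is None else w2c
    p=np.linalg.solve(np.array(K),[u,v,1.]); c=np.array([p[0],-p[1],-p[2]])
    return -M[:3,:3].T@M[:3,3], M[:3,:3].T@c
def onz(d,u,v,z):
    o,r=ray(d,u,v); return o+r*(z-o[2])/r[2]
def proj(d,P):
    M=np.array(d['world_to_cam']); c=M[:3,:3]@np.array(P)+M[:3,3]
    p=np.array(d['K'])@np.array([c[0],-c[1],-c[2]]); return p[:2]/p[2]
def two(d1,p1,d2,p2):
    o1,r1=ray(d1,*p1);o2,r2=ray(d2,*p2)
    s=np.linalg.lstsq(np.c_[r1,-r2],o2-o1,rcond=None)[0]
    a=o1+s[0]*r1;b=o2+s[1]*r2; return (a+b)/2,np.linalg.norm(a-b)
E
python3 - <<'E'
from h import *
import pickle
s=bot.read_state();print(s)
D={n:snap(n,n+'0.png') for n in ['scene','top','wrist']}
pickle.dump(D,open('d0.pkl','wb'))
for n in D: print(n,{k:np.round(v,4).tolist() if k!='pixels' else 0 for k,v in D[n].items()})
E
```

```text
pics
{'time': 0.0, 'q': array([ 1.11515283e+00,  2.64776610e-01,  1.60541261e+00,  3.03232837e-06,
        1.27366794e+00, -3.68747184e-02]), 'joint_vel': array([-0.00110845,  0.00062749,  0.0010111 , -0.00019464,  0.00033634,
        0.00073996]), 'joint_torque': array([-6.64057534e-04, -5.15107119e+01, -3.67321837e+01, -5.39818686e-06,
        1.27495191e-02,  1.44846950e-05]), 'tool_pos': array([0.27416049, 0.61605966, 0.2519253 ]), 'tcp_rot': array([ 2.63369359,  1.71054534, -0.00305372]), 'wrist_force': array([ 0.62448679, -0.30649872, -0.12433435]), 'torque': array([ 0.03146171,  0.02334567, -0.00163825]), 'width': 1.0011239497523876}
scene {'pixels': 0, 'K': [[395.2017, 0.0, 323.1991], [0.0, 395.2017, 197.8251], [0.0, 0.0, 1.0]], 'world_to_cam': [[-0.8807, 0.4734, 0.0171, 0.5118], [-0.3288, -0.637, 0.6972, -0.0544], [0.3409, 0.6084, 0.7167, -1.5862], [0.0, 0.0, 0.0, 1.0]]}
top {'pixels': 0, 'K': [[406.9357, 0.0, 325.3917], [0.0, 406.9357, 205.9676], [0.0, 0.0, 1.0]], 'world_to_cam': [[0.014, -0.9998, 0.0119, -0.1392], [0.9982, 0.0147, 0.0584, -0.5182], [-0.0586, 0.0111, 0.9982, -1.4492], [0.0, 0.0, 0.0, 1.0]]}
wrist {'pixels': 0, 'K': [[296.9085, 0.0, 320.8768], [0.0, 296.9085, 197.3693], [0.0, 0.0, 1.0]], 'mount': [[1.0, 0.0007, -0.0013, -0.0007], [0.0003, -0.9578, -0.2875, -0.0731], [-0.0014, 0.2875, -0.9578, -0.1214], [0.0, 0.0, 0.0, 1.0]]}
```

View pics/scene0.png

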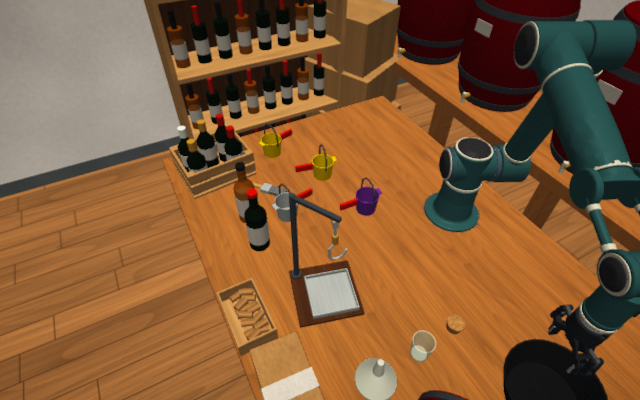

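View pics/top0.png

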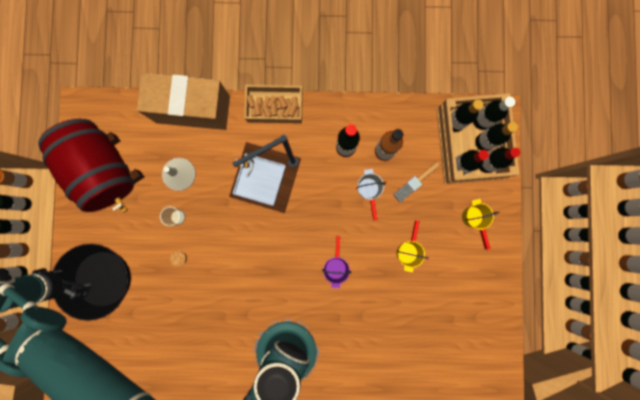

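View pics/wrist0.png

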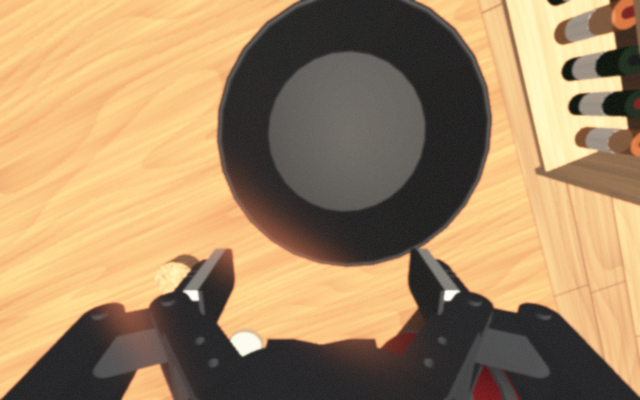

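The steel pail with the red handle is at top (370,186) / scene (285,205). The purple one (top 337,270) and the yellow ones (411,254; 479,215) are decoys. The stand is at top (262,178). Next I'll enlarge these areas to confirm.

```bash
python3 - <<'E'
from h import *
import pickle
D=pickle.load(open('d0.pkl','rb'))
t=D['top']['pixels'][:,:,::-1]; s=D['scene']['pixels'][:,:,::-1]
a=cv2.resize(t[115:225,215:415],(800,440),interpolation=cv2.INTER_CUBIC)
cv2.imwrite('pics/c1.png',a)
b=cv2.resize(s[175:330,240:400],(640,620)[:1]+(600,),interpolation=cv2.INTER_CUBIC)
cv2.imwrite('pics/c2.png',b)
E
```

```text
(no output)
```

View pics/c1.png

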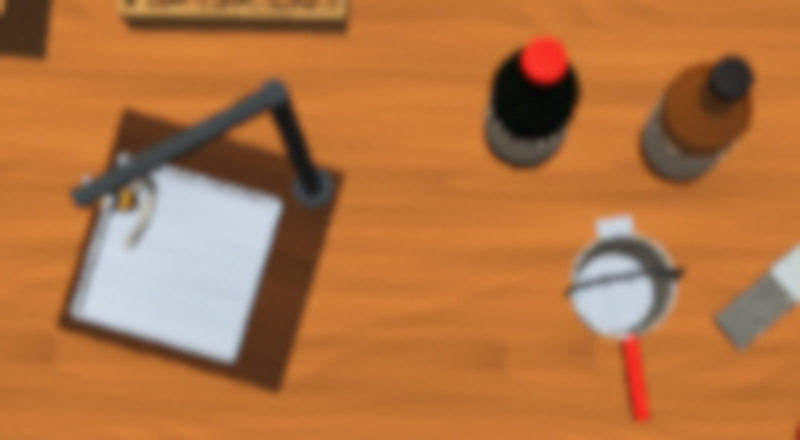

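View pics/c2.png

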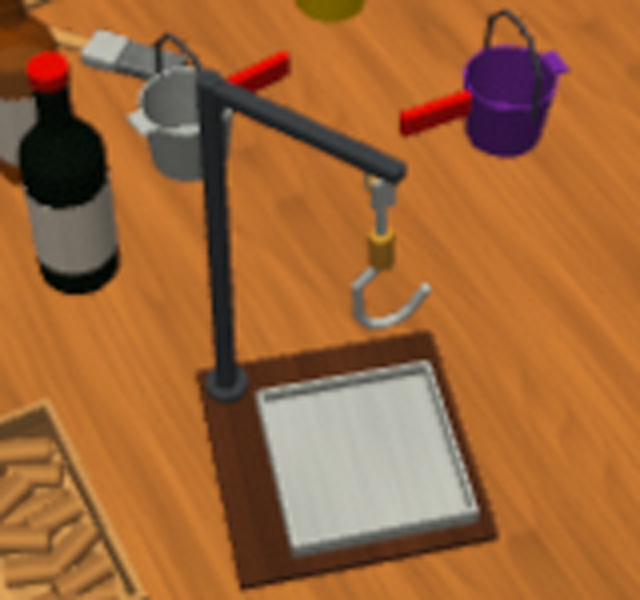

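Confirmed: the grey pail with the red handle is at top (370,186). Its lip points up in the image (+x) and its handle points down. The other pails are purple or yellow. Now I'll measure.

```bash
cat >> h.py <<'E'
def mask(img,lo,hi):
    return cv2.inRange(cv2.cvtColor(img,cv2.COLOR_RGB2HSV),lo,hi)
E
python3 - <<'E'
from h import *
import pickle
D=pickle.load(open('d0.pkl','rb')); T=D['top'];S=D['scene']
# board: line-of-sight corners picked, refined by hull of brown mask
for n,(x0,y0,x1,y1) in {'top':(222,130,305,215),'scene':(285,255,370,330)}.items():
    im=D[n]['pixels']; g=im.astype(int)
    m=((g.sum(2)<230)&(g[...,0]>g[...,2]+15)).astype(np.uint8)*255
    mm=np.zeros_like(m); mm[y0:y1,x0:x1]=m[y0:y1,x0:x1]
    pts=cv2.findNonZero(mm); h=cv2.convexHull(pts)
    ap=cv2.approxPolyN(h,4) if hasattr(cv2,'approxPolyN') else cv2.boxPoints(cv2.minAreaRect(h))
    ap=np.array(ap).reshape(-1,2); print(n,ap.tolist())
    W=np.array([onz(D[n],*p,0.012) for p in ap]); print(W.round(4).tolist(), np.linalg.norm(W-np.roll(W,1,0),axis=1).round(4), W.mean(0).round(4))
# pail
g=T['pixels']
red=mask(g,(0,200,150),(6,255,255))|mask(g,(174,200,150),(180,255,255))
rr=np.zeros_like(red);rr[195:225,360:390]=red[195:225,360:390]
p=cv2.findNonZero(rr); r=cv2.minAreaRect(p);print('handle',r)
bx=cv2.boxPoints(r); print([onz(T,*q,0.077).round(4).tolist() for q in bx])
red=mask(S['pixels'],(0,200,120),(6,255,255))|mask(S['pixels'],(174,200,120),(180,255,255))
rr=np.zeros_like(red);rr[185:205,290:320]=red[185:205,290:320]
p=cv2.findNonZero(rr);print('scene handle',cv2.minAreaRect(p))
E
```

```text
top [[284, 212], [229, 197], [241, 144], [307, 137]]
[[0.4964, 0.017, 0.012], [0.5476, 0.2161, 0.012], [0.7414, 0.178, 0.012], [0.7711, -0.0613, 0.012]] [0.2857 0.2056 0.1975 0.2411] [0.6391 0.0874 0.012 ]
scene [[300, 327], [285, 253], [347, 261], [365, 314]]
[[0.7518, 0.1658, 0.012], [0.6767, -0.1116, 0.012], [0.4973, 0.0211, 0.012], [0.5503, 0.2225, 0.012]] [0.2093 0.2873 0.2231 0.2083] [0.6191 0.0745 0.012 ]
handle ((373.4624328613281, 210.00575256347656), (18.55097770690918, 3.8014299869537354), 81.25383758544922)
[[0.5356, -0.2857, 0.077], [0.5378, -0.2987, 0.077], [0.4745, -0.3089, 0.077], [0.4723, -0.2959, 0.077]]
scene handle ((304.1999816894531, 192.4000244140625), (2.683281421661377, 15.205260276794434), 63.43495178222656)
```

```bash
python3 - <<'E'
from h import *
import pickle
D=pickle.load(open('d0.pkl','rb')); T=D['top'];S=D['scene']
L=np.array([[-.09,.09],[-.09,-.12],[.12,.09],[.12,-.12]])
def fit(W):
    c=W.mean(0)[:2]; l=L-L.mean(0); w=W[:,:2]-c
    a=np.arctan2((l[:,0]*w[:,1]-l[:,1]*w[:,0]).sum(),(l*w).sum())
    Rm=np.array([[np.cos(a),-np.sin(a)],[np.sin(a),np.cos(a)]]); o=c-Rm@L.mean(0)
    print('yaw',a,'origin',o.round(4),'res',(w-l@Rm.T).round(4).tolist())
tp=np.array([[60,325],[280,391],[124,108],[343,172]])/4+[215-.4,115-.4]
fit(np.array([onz(T,*p,0.012) for p in tp]))
sc=np.array([[495,538],[432,330],[242,587],[197,373]])*[.25,155/600]+[240-.4,175-.4]
fit(np.array([onz(S,*p,0.012) for p in sc]))
# tray in top: corners inner bright (z~0.03 rim)
# pail rim ellipse (top)
c=np.array([[628,340],[641,419]])/4+[214.6,114.6]
A,B=[onz(T,*p,0.077) for p in c]; print('handle in/out',A.round(4),B.round(4))
# pail from rim centre in crop
rc=np.array([623,286])/4+[214.6,114.6]; print('rim',onz(T,*rc,0.08).round(4))
# bail apex two-view : top apex? bail ends
for q in [(568,292),(680,272)]: print('bail end',onz(T,*(np.array(q)/4+[214.6,114.6]),0.085).round(4))
# handle end in scene: far end top
for q in [(286,58),(286,72)]:
    print('scene handle end',onz(S,*(np.array(q)*[.25,155/600]+[239.6,174.6]),0.077 if q[1]<60 else .047).round(4))
q=np.array((378,180))*[.25,155/600]+[239.6,174.6]; 
print('pivot two-view', onz(S,*q,0.37).round(4), onz(T,*(np.array((85,197))/4+[214.6,114.6]),0.392).round(4))
E
```

```text
yaw -0.26659975641976996 origin [0.6126 0.1064] res [[0.0023, -0.0029], [0.001, 0.0004], [-0.0016, -0.0001], [-0.0017, 0.0026]]
yaw -0.27339850845198826 origin [0.6131 0.1096] res [[0.0035, -0.0016], [-0.0011, -0.0005], [-0.0025, -0.0001], [0.0002, 0.0023]]
handle in/out [ 0.5409 -0.2906  0.077 ] [ 0.4728 -0.3023  0.077 ]
rim [ 0.5874 -0.2856  0.08  ]
bail end [ 0.581  -0.2376  0.085 ]
bail end [ 0.5998 -0.3341  0.085 ]
scene handle end [ 0.4764 -0.2979  0.077 ]
scene handle end [ 0.4721 -0.3067  0.047 ]
pivot two-view [0.6101 0.1017 0.37  ] [0.6077 0.1143 0.392 ]
```

```bash
cat >> h.py <<'E'
SO=np.array([.613,.108]); SY=-.270
def st2w(x,y,z,yaw=None):
    c,s=np.cos(SY),np.sin(SY); return np.array([SO[0]+c*x-s*y,SO[1]+s*x+c*y,z])
def ori(yaw,tilt):
    xs=np.array([np.cos(yaw),np.sin(yaw),0]); ys=np.array([-np.sin(yaw),np.cos(yaw),0])
    z=np.sin(tilt)*xs-np.cos(tilt)*np.array([0,0,1.]); return np.c_[ys,np.cross(z,ys),z]
def go(P,Rt,s=None):
    s=s or bot.read_state(); R0=R.from_rotvec(s['tcp_rot']).as_matrix()
    sh=R0.T@(np.array(P)-s['tool_pos'])/.1; tu=R.from_matrix(R0.T@Rt).as_rotvec()/np.radians(120)
    print('t',round(s['time'],2),'turn',tu.round(3),'shift',sh.round(3),'pos',s['tool_pos'].round(4),'w',round(s['width'],2),'F',s['wrist_force'].round(1)); return tu,sh
E
python3 - <<'E'
from h import *
go(st2w(-.16,0,.25),ori(SY,np.pi/4))
E
```

```text
t 0.15 turn [-0.374  0.029 -0.067] shift [-3.502  3.579  0.028] pos [0.2743 0.6162 0.2522] w 1.0 F [-0.6 -0.3 -0. ]
```

Request:
{"method": "move_arm", "body": {
  "series": "0 0 0 -0.12 0.12 0 -1;0 0 0 -0.25 0.25 0 -1;0 0 0 -0.4 0.4 0 -1;0 0 0 -0.55 0.55 0 -1;0 0 0 -0.7 0.7 0 -1;0 0 0 -0.85 0.85 0 -1;0 0 0 -1 1 0 -1;0 0 0 -1 1 0 -1",
  "squeeze": 30
}}

```text
time: 0.95
tool_pos: [0.3263, 0.4816, 0.2534]
tcp_rot: [2.636, 1.707, -0.0]
wrist_force: [-0.8, 0.3, 0.0]
width: 0.0
```

Request:
{"method": "move_arm", "body": {
  "series": "0 0 0 -0.15 0.15 0 -1;0 0 0 -0.3 0.3 0 -1;0 0 0 -0.45 0.45 0 -1;0 0 0 -0.6 0.6 0 -1;0 0 0 -0.75 0.75 0 -1;0 0 0 -0.9 0.9 0 -1;0 0 0 -1 1 0 -1;0 0 0 -1 1 0 -1"
}}

```text
time: 1.75
tool_pos: [0.3763, 0.3515, 0.2534]
tcp_rot: [-2.636, -1.708, -0.0]
wrist_force: [0.1, -0.1, -0.3]
width: 0.001
```

Request:
{"method": "move_arm", "body": {
  "series": "-0.04 0 0 -0.15 0.15 0 -1;-0.09 0 -0.01 -0.3 0.3 0 -1;-0.14 0 -0.02 -0.45 0.45 0 -1;-0.19 0.01 -0.03 -0.6 0.6 0 -1;-0.24 0.02 -0.04 -0.75 0.75 0 -1;-0.29 0.02 -0.05 -0.9 0.9 0 -1;-0.34 0.02 -0.06 -1 1 0 -1;-0.37 0.03 -0.07 -1 1 0 -1"
}}

```text
time: 2.55
tool_pos: [0.4259, 0.2204, 0.2527]
tcp_rot: [1.949, 1.493, 0.616]
wrist_force: [0.3, 0.6, 0.8]
width: 0.007
```

```bash
python3 - <<'E'
from h import *
go(st2w(-.16,0,.25),ori(SY,np.pi/4)); print(bot.read_state()['q'])
import pickle
D={n:snap(n,n+'1.png') for n in ['scene','top']}
cv2.imwrite('pics/c3.png',cv2.resize(D['scene']['pixels'][150:330,240:440,::-1],(660,594),interpolation=cv2.INTER_CUBIC))
E
```

```text
t 2.55 turn [-0.003 -0.004  0.002] shift [-0.588  0.337  0.368] pos [0.4259 0.2204 0.2527] w 0.01 F [0.3 0.6 0.8]
[ 0.86584238 -0.32019424  2.35241063 -0.90071885  0.94219469  0.05112872]
```

View pics/c3.png

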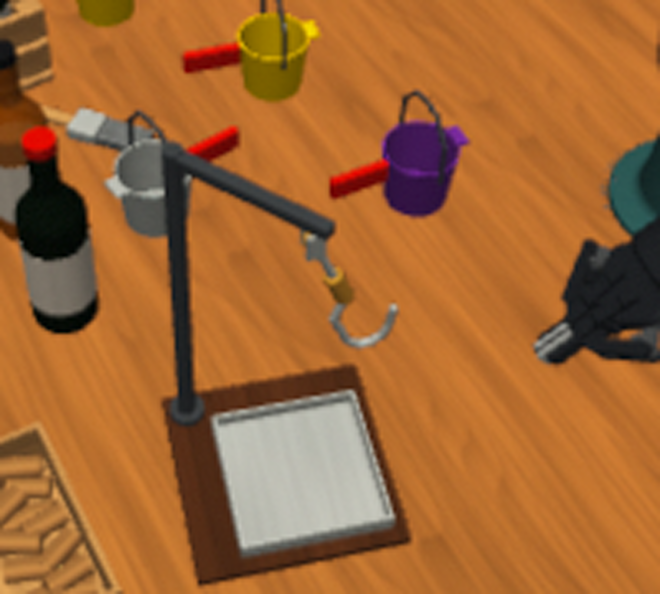

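The hook is at negative angle, with its tip towards the robot, around crop (395,310). The closed fingers are at (550,345). I'll line up with it next.

Request:
{"method": "move_arm", "body": {
  "series": "0 0 0 -0.1 0.05 0.05 -1;0 0 0 -0.2 0.1 0.1 -1;0 0 0 -0.3 0.15 0.15 -1;0 0 0 -0.4 0.2 0.2 -1;0 0 0 -0.5 0.28 0.3 -1;0 0 0 -0.59 0.34 0.37 -1;0 0 0 -0.59 0.34 0.37 -1;0 0 0 -0.59 0.34 0.37 -1"
}}

```text
time: 3.45
tool_pos: [0.4601, 0.151, 0.2513]
tcp_rot: [1.953, 1.492, 0.615]
wrist_force: [0.3, -0.4, 0.2]
width: -0.001
```

```bash
python3 - <<'E'
from h import *
go(st2w(-.047,0,.25),ori(SY,np.pi/4)); print(bot.read_state()['q'])
D={n:snap(n,n+'2.png') for n in ['scene','top']}
cv2.imwrite('pics/c4.png',cv2.resize(D['scene']['pixels'][200:330,280:420,::-1],(640,594),interpolation=cv2.INTER_CUBIC))
E
```

```text
t 3.45 turn [-0.004 -0.003  0.001] shift [-0.013  0.789  0.792] pos [0.4601 0.151  0.2513] w -0.0 F [ 0.3 -0.4  0.2]
[ 0.64073466 -0.3897323   2.39921627 -0.87232365  0.79972608 -0.13887057]
```

View pics/c4.png

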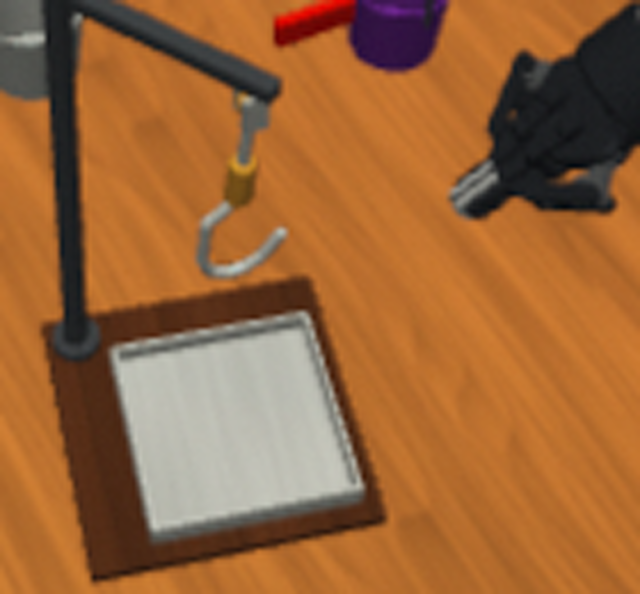

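View pics/top2.png

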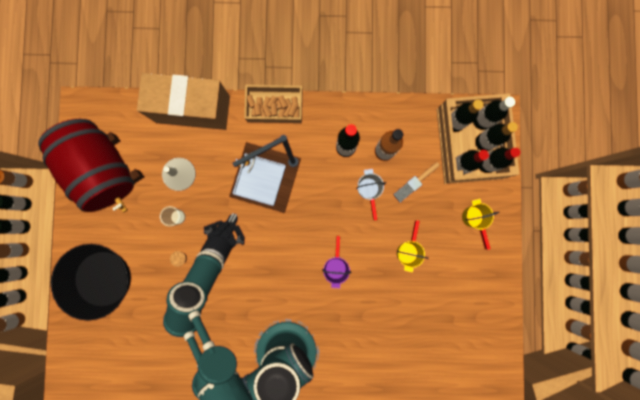

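Request:
{"method": "move_arm", "body": {
  "series": "0 0 0 0 0.08 0.08 -1;0 0 0 0 0.16 0.16 -1;0 0 0 0 0.24 0.24 -1;0 0 0 -0.01 0.32 0.32 -1;0 0 0 -0.01 0.38 0.38 -1;0 0 0 -0.01 0.44 0.44 -1;0 0 0 -0.01 0.5 0.5 -1;0 0 0 -0.01 0.55 0.55 -1"
}}

```text
time: 4.35
tool_pos: [0.5352, 0.129, 0.2498]
tcp_rot: [1.951, 1.493, 0.614]
wrist_force: [-0.1, -0.1, -0.2]
width: 0.001
```

Request:
{"method": "move_arm", "body": {
  "series": "0 0 0 0 0.03 0.03 -1;0 0 0 0 0.06 0.06 -1;0 0 0 0 0.09 0.09 -1;0 0 0 0 0.12 0.12 -1;0 0 0 0 0.15 0.15 -1;0 0 0 0 0.18 0.18 -1;0 0 0 0 0.21 0.21 -1;0 0 0 0 0.24 0.24 -1"
}}

```text
time: 5.15
tool_pos: [0.5676, 0.1205, 0.2496]
tcp_rot: [1.951, 1.493, 0.614]
wrist_force: [0.2, 0.9, -1.0]
width: -0.004
```

```bash
python3 - <<'E'
from h import *
go(st2w(-.047,0,.25),ori(SY,np.pi/4))
for i in range(3):
  D=snap('scene','s3_%d.png'%i)
  t=D['pixels'][215:275,300:360,::-1]
  a=cv2.resize(t,(400,400),interpolation=cv2.INTER_CUBIC)
  b=a if i==0 else np.hstack([b,a])
print(bot.read_state()['time'])
cv2.imwrite('pics/c5.png',cv2.resize(b,(798,266)))
E
```

```text
t 5.15 turn [-0.004 -0.003  0.001] shift [ 0.001  0.003 -0.002] pos [0.5676 0.1205 0.2496] w -0.0 F [ 0.2  0.9 -1. ]
5.3
```

View pics/c5.png

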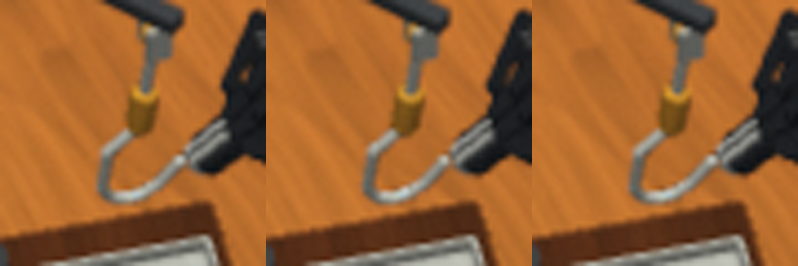

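The fingertips are touching the hook tip, and the hook looks nearly at rest against them. I'll hold there and then check.

Request:
{"method": "move_arm", "body": {
  "series": "0 0 0 0 0 0 -1;0 0 0 0 0 0 -1;0 0 0 0 0 0 -1;0 0 0 0 0 0 -1;0 0 0 0 0 0 -1;0 0 0 0 0 0 -1;0 0 0 0 0 0 -1;0 0 0 0 0 0 -1"
}}

```text
time: 6.1
tool_pos: [0.5673, 0.1205, 0.2496]
tcp_rot: [1.951, 1.493, 0.614]
wrist_force: [0.7, 0.3, 0.9]
width: 0.003
```

```bash
cat >> h.py <<'E'
def brass(d):
    m=mask(d['pixels'],(14,140,60),(28,255,255)); o=np.zeros_like(m); o[222:268,305:358]=m[222:268,305:358]
    n,l,st,c=cv2.connectedComponentsWithStats(o); i=1+np.argmax(st[1:,4]); return c[i],st[i,4]
E
python3 - <<'E'
from h import *
for i in range(4):
  d=viewer.read_camera('scene'); g=d['pixels'];
  if i==0:
    cv2.imwrite('pics/c6.png',cv2.resize(g[215:275,300:360,::-1],(500,500),interpolation=cv2.INTER_CUBIC))
    print(cv2.cvtColor(g,cv2.COLOR_RGB2HSV)[238:246,328:336].tolist()[3])
    for th in (-.1,0,.1,.2): print(th,[proj(d,st2w(np.sin(th)*r,0,.37-r*np.cos(th))).round(1).tolist() for r in (0,.068)])
    for th in (-.1,0,.1,.2): print('tip',th,proj(d,st2w(-.032*np.cos(th)+.128*np.sin(th),0,.37-.128*np.cos(th)-.032*np.sin(th))).round(1))
  try: print(brass(d))
  except Exception as e: print(e)
E
```

```text
[[14, 193, 149], [17, 199, 113], [18, 203, 118], [18, 205, 118], [18, 203, 112], [18, 200, 102], [16, 194, 109], [14, 190, 154]]
-0.1 [[334.3, 223.1], [335.8, 238.6]]
0 [[334.3, 223.1], [333.4, 239.1]]
0.1 [[334.3, 223.1], [331.0, 239.4]]
0.2 [[334.3, 223.1], [328.7, 239.6]]
tip -0.1 [347.7 248.6]
tip 0 [343.4 250.1]
tip 0.1 [339.  251.4]
tip 0.2 [334.6 252.5]
(array([326.58898037, 243.33502217]), np.int32(1579))
(array([326.46007605, 243.33016477]), np.int32(1578))
(array([326.4488491 , 243.44501279]), np.int32(1564))
(array([326.59380922, 243.34680985]), np.int32(1583))
```

View pics/c6.png

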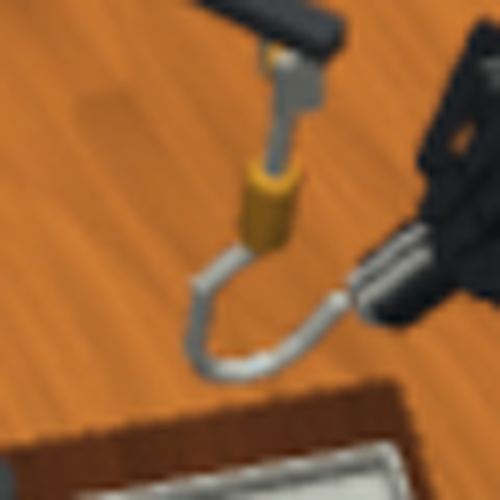

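Request:
{"method": "move_arm", "body": {
  "series": "0 0 0 0 -0.005 -0.005 -1;0 0 0 0 -0.01 -0.01 -1;0 0 0 0 -0.015 -0.015 -1;0 0 0 0 -0.02 -0.02 -1;0 0 0 0 -0.025 -0.025 -1;0 0 0 0 -0.03 -0.03 -1;0 0 0 0 -0.035 -0.035 -1;0 0 0 0 -0.04 -0.04 -1"
}}

```text
time: 7.1
tool_pos: [0.5618, 0.122, 0.2497]
tcp_rot: [1.951, 1.493, 0.614]
wrist_force: [0.2, 0.4, -0.5]
width: -0.003
```

Request:
{"method": "move_arm", "body": {
  "series": "0 0 0 0 -0.005 -0.005 -1;0 0 0 0 -0.01 -0.01 -1;0 0 0 0 -0.015 -0.015 -1;0 0 0 0 -0.02 -0.02 -1;0 0 0 0 -0.025 -0.025 -1;0 0 0 0 -0.03 -0.03 -1;0 0 0 0 -0.035 -0.035 -1;0 0 0 0 -0.04 -0.04 -1"
}}

```text
time: 7.9
tool_pos: [0.5563, 0.1235, 0.2497]
tcp_rot: [1.951, 1.493, 0.614]
wrist_force: [0.5, 0.3, -0.3]
width: -0.001
```

Request:
{"method": "move_arm", "body": {
  "series": "0 0 0 0 -0.005 -0.005 -1;0 0 0 0 -0.01 -0.01 -1;0 0 0 0 -0.015 -0.015 -1;0 0 0 0 -0.02 -0.02 -1;0 0 0 0 -0.025 -0.025 -1;0 0 0 0 -0.03 -0.03 -1;0 0 0 0 -0.035 -0.035 -1;0 0 0 0 -0.04 -0.04 -1"
}}

```text
time: 8.7
tool_pos: [0.5508, 0.125, 0.2498]
tcp_rot: [1.951, 1.493, 0.614]
wrist_force: [0.4, -0.2, -0.5]
width: 0.001
```

Request:
{"method": "move_arm", "body": {
  "series": "0 0 0 0 -0.02 -0.02 -1;0 0 0 0 -0.05 -0.05 -1;0 0 0 0 -0.1 -0.1 -1;0 0 0 0 -0.15 -0.15 -1;0 0 0 0 -0.2 -0.2 -1;0 0 0 0 -0.25 -0.25 -1;0 0 0 0 -0.3 -0.3 -1;0 0 0 0 -0.35 -0.35 -1"
}}

```text
time: 9.5
tool_pos: [0.5025, 0.138, 0.2502]
tcp_rot: [1.951, 1.493, 0.614]
wrist_force: [0.3, -0.1, -0.4]
width: -0.003
```

```bash
cat >> h.py <<'E'
def brass(d,f=1):
    m=mask(d['pixels'],(17,150,60),(28,255,200)); o=np.zeros_like(m); o[228:252,320:345]=m[228:252,320:345]
    n,l,st,c=cv2.connectedComponentsWithStats(o); i=1+np.argmax(st[1:,4]); return c[i].round(2),st[i,4]
E
python3 - <<'E'
from h import *
go(st2w(-.047,0,.25),ori(SY,np.pi/4))
for i in range(9):
  d=viewer.read_camera('scene'); print(brass(d))
  a=cv2.resize(d['pixels'][220:265,310:355,::-1],(260,260),interpolation=cv2.INTER_CUBIC)
  if i in(0,3,6): b=a if i==0 else np.hstack([b,a])
cv2.imwrite('pics/c7.png',b)
E
```

```text
t 9.5 turn [-0.004 -0.003  0.001] shift [0.001 0.48  0.475] pos [0.5025 0.138  0.2502] w -0.0 F [ 0.3 -0.1 -0.4]
(array([333.6, 239. ]), np.int32(47))
(array([333.67, 239.  ]), np.int32(51))
(array([333.37, 238.98]), np.int32(51))
(array([333.27, 239.22]), np.int32(51))
(array([333.42, 239.26]), np.int32(50))
(array([333.27, 239.24]), np.int32(49))
(array([333.32, 239.02]), np.int32(50))
(array([333.52, 238.92]), np.int32(50))
(array([333.6 , 239.12]), np.int32(50))
```

View pics/c7.png

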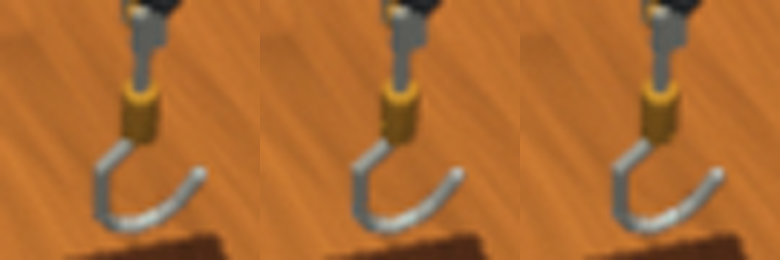

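The hook now hangs plumb. The brass body is at scene (333.4,239.1) and varies ±0.2 px, about ±0.01 rad, which agrees with the predicted θ=0 pixel. Next is the pail.

```bash
python3 - <<'E'
from h import *
T=np.radians(20)
go([.47,-.30,.25],ori(.18,T))
E
```

```text
t 9.95 turn [ 0.201  0.113 -0.181] shift [-4.313  0.59   0.568] pos [0.5033 0.1377 0.2502] w -0.0 F [ 0.1  0.5 -0.2]
```

Request:
{"method": "move_arm", "body": {
  "series": "0 0 0 -0.1 0.02 0.02 -1;0 0 0 -0.25 0.04 0.04 -1;0 0 0 -0.4 0.06 0.06 -1;0 0 0 -0.55 0.08 0.08 -1;0 0 0 -0.7 0.1 0.1 -1;0 0 0 -0.85 0.12 0.12 -1;0 0 0 -1 0.15 0.15 -1;0 0 0 -1 0.15 0.15 -1"
}}

```text
time: 10.75
tool_pos: [0.4971, 0.0335, 0.2496]
tcp_rot: [1.953, 1.489, 0.612]
wrist_force: [0.0, -0.7, -0.0]
width: -0.002
```

Request:
{"method": "move_arm", "body": {
  "series": "0.02 0.01 -0.02 -0.15 0.02 0.02 -1;0.05 0.03 -0.05 -0.3 0.04 0.04 0;0.08 0.04 -0.07 -0.45 0.06 0.06 1;0.1 0.06 -0.09 -0.6 0.08 0.08 1;0.12 0.07 -0.11 -0.75 0.1 0.1 1;0.15 0.08 -0.13 -0.9 0.12 0.12 1;0.18 0.1 -0.16 -1 0.15 0.15 1;0.2 0.11 -0.18 -1 0.15 0.15 1"
}}

```text
time: 11.55
tool_pos: [0.4932, -0.069, 0.2505]
tcp_rot: [1.856, 2.213, 0.387]
wrist_force: [-0.4, 0.7, 0.0]
width: 0.997
```

```bash
python3 - <<'E'
from h import *
T=np.radians(20)
go([.47,-.30,.25],ori(.18,T))
E
```

```text
t 11.55 turn [ 0.     0.003 -0.002] shift [-2.234 -0.596 -0.201] pos [ 0.4932 -0.069   0.2505] w 1.0 F [-0.4  0.7  0. ]
```

Request:
{"method": "move_arm", "body": {
  "series": "0 0 0 -0.15 -0.04 -0.01 1;0 0 0 -0.3 -0.08 -0.03 1;0 0 0 -0.45 -0.12 -0.04 1;0 0 0 -0.6 -0.16 -0.05 1;0 0 0 -0.75 -0.2 -0.07 1;0 0 0 -0.9 -0.24 -0.08 1;0 0 0 -1 -0.27 -0.09 1;0 0 0 -1 -0.27 -0.09 1"
}}

```text
time: 12.35
tool_pos: [0.4814, -0.1708, 0.2488]
tcp_rot: [1.857, 2.212, 0.387]
wrist_force: [0.7, -0.0, 0.6]
width: 1.0
```

Request:
{"method": "move_arm", "body": {
  "series": "0 0 0 -0.15 -0.04 -0.01 1;0 0 0 -0.3 -0.08 -0.03 1;0 0 0 -0.45 -0.12 -0.04 1;0 0 0 -0.6 -0.16 -0.05 1;0 0 0 -0.75 -0.2 -0.07 1;0 0 0 -0.9 -0.24 -0.08 1;0 0 0 -1 -0.27 -0.09 1;0 0 0 -1 -0.27 -0.09 1"
}}

```text
time: 13.15
tool_pos: [0.4791, -0.2639, 0.2526]
tcp_rot: [1.878, 2.201, 0.359]
wrist_force: [-0.5, 1.1, 0.7]
width: 1.0
```

```bash
python3 - <<'E'
from h import *
import pickle
T=np.radians(20)
s=bot.read_state()
w=snap('wrist','w4.png'); t=snap('top','t4.png'); pickle.dump((s,w,t),open('d4.pkl','wb'))
go([.47,-.30,.25],ori(.18,T))
E
```

```text
t 13.25 turn [-0.007  0.009 -0.009] shift [-0.353 -0.143 -0.023] pos [ 0.4786 -0.2629  0.2521] w 1.0 F [0.8 0.2 0. ]
```

View pics/w4.png

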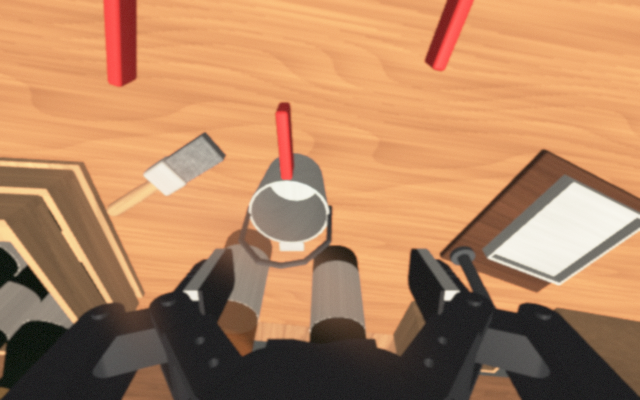

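View pics/t4.png

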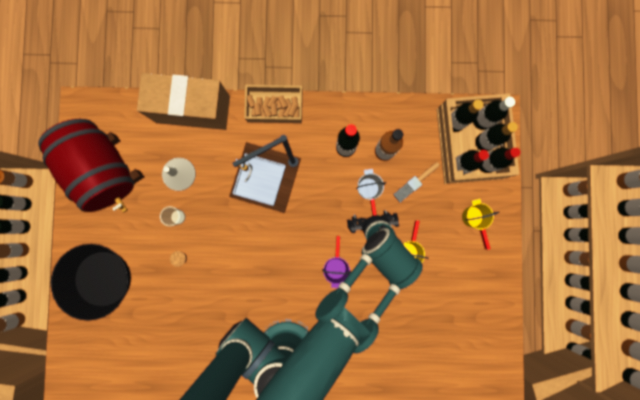

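The wrist view shows the grey pail's rim at (288,208), its handle running from (284,103) to (290,180), and the lip at (292,246). I'll cast those rays now.

```bash
cat >> h.py <<'E'
def wristcam(s,w):
    M=np.eye(4);M[:3,:3]=R.from_rotvec(s['tcp_rot']).as_matrix();M[:3,3]=s['tool_pos']
    w=dict(w); w['world_to_cam']=np.linalg.inv(M@np.array(w['mount'])); return w
E
python3 - <<'E'
from h import *
import pickle
s,w,t=pickle.load(open('d4.pkl','rb')); w=wristcam(s,w); print(s['q'].round(3))
g=w['pixels']; red=mask(g,(0,170,100),(6,255,255))|mask(g,(174,170,100),(180,255,255))
o=np.zeros_like(red); o[95:190,265:310]=red[95:190,265:310]
# top face brighter red: V high
hsv=cv2.cvtColor(g,cv2.COLOR_RGB2HSV); print(hsv[120:170:10,276:296:2,2])
for r in range(104,180,12):
    c=np.where(o[r])[0]; print(r,c.min(),c.max(), onz(w,(c.min()+c.max())/2,r,.077).round(4))
m=((hsv[...,1]<40)&(hsv[...,2]>120)).astype(np.uint8)
cv2.imwrite('pics/c8.png',cv2.resize(g[90:280,210:370,::-1],(504,598),interpolation=cv2.INTER_CUBIC))
print('purple/yellow handles', onz(w,122,80,.077).round(3), onz(w,437,67,.077).round(3))
E
```

```text
[-0.692 -0.13   2.057  0.287  0.999 -2.551]
[[236 252 254 254 254 248 181 160 231 239]
 [232 248 253 254 254 253 220 149 221 242]
 [232 239 252 254 254 253 240 159 181 231]
 [240 234 249 253 254 254 249 186 164 230]
 [124 140 233 253 254 254 252 224 143 124]]
104 280 288 [ 0.4648 -0.3023  0.077 ]
116 276 289 [ 0.4762 -0.3028  0.077 ]
128 277 290 [ 0.4877 -0.3009  0.077 ]
140 278 291 [ 0.4999 -0.2989  0.077 ]
152 279 291 [ 0.5128 -0.2973  0.077 ]
164 281 292 [ 0.5262 -0.2946  0.077 ]
176 282 291 [ 0.5406 -0.2934  0.077 ]
purple/yellow handles [ 0.466 -0.443  0.077] [ 0.413 -0.178  0.077]
```

View pics/c8.png

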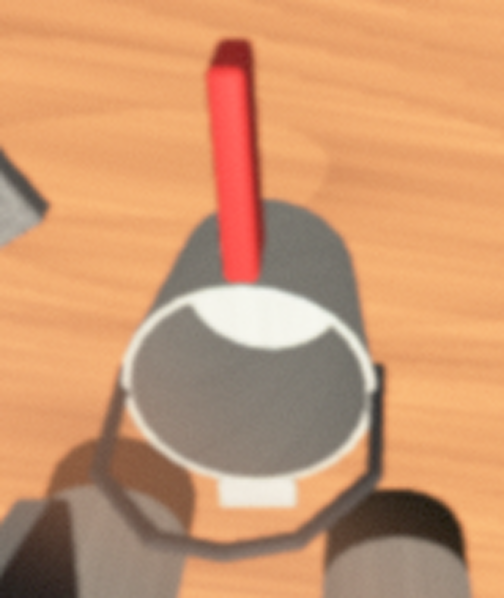

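```bash
python3 - <<'E'
from h import *
import pickle
s,w,t=pickle.load(open('d4.pkl','rb')); w=wristcam(s,w)
f=lambda x,y:(x/3.15+209.7,y/3.15+89.7)
A=onz(w,*f(232,68),.077);B=onz(w,*f(242,280),.077);print('handle',A,B,np.arctan2(*(B-A)[1::-1]))
C=[onz(w,*f(*q),.08).round(4) for q in [(250,381),(122,383),(377,383),(262,285),(248,478)]];print(C, (C[1]+C[2])/2,(C[3]+C[4])/2)
# bail corners approx at rim height
print('stand corner check: tray/board', onz(w,545,150,.012).round(3), st2w(-.09,-.12,.012).round(3), st2w(-.09,.09,.012).round(3))
yaw=.165; go([.4955-.0,-.30,.18],ori(yaw,0))
E
```

```text
handle [ 0.47158227 -0.30235375  0.077     ] [ 0.5438387 -0.2930647  0.077    ] 0.12785545041653198
[array([ 0.5843, -0.2863,  0.08  ]), array([ 0.5928, -0.3319,  0.08  ]), array([ 0.5777, -0.2411,  0.08  ]), array([ 0.5428, -0.2861,  0.08  ]), array([ 0.6326, -0.2826,  0.08  ])] [ 0.58525 -0.2865   0.08   ] [ 0.5877  -0.28435  0.08   ]
stand corner check: tray/board [0.493 0.013 0.012] [0.494 0.016 0.012] [0.55  0.219 0.012]
t 13.25 turn [ 0.159  0.006 -0.003] shift [-0.385 -0.135  0.721] pos [ 0.4786 -0.2629  0.2521] w 1.0 F [0.8 0.2 0. ]
```

```bash
python3 - <<'E'
from h import *
go([.4927,-.2998,.165],ori(.155,0))
E
```

```text
t 13.25 turn [0.159 0.005 0.002] shift [-0.377 -0.21   0.854] pos [ 0.4786 -0.2629  0.2521] w 1.0 F [0.8 0.2 0. ]
```

Request:
{"method": "move_arm", "body": {
  "series": "0.03 0 0 -0.05 -0.03 0.1 1;0.06 0 0 -0.1 -0.06 0.2 1;0.09 0 0 -0.16 -0.09 0.32 1;0.12 0 0 -0.22 -0.12 0.44 1;0.15 0 0 -0.28 -0.15 0.56 1;0.16 0 0 -0.34 -0.18 0.68 1;0.16 0 0 -0.38 -0.21 0.8 1;0.16 0 0 -0.38 -0.21 0.85 1"
}}

```text
time: 14.05
tool_pos: [0.4916, -0.3, 0.1633]
tcp_rot: [2.038, 2.384, -0.013]
wrist_force: [-0.1, -0.4, 0.1]
width: 0.998
```

```bash
python3 - <<'E'
from h import *
go([.4927,-.2998,.067],ori(.155,0)); print(bot.read_state()['q'].round(3))
E
```

```text
t 14.05 turn [-0.001  0.005  0.001] shift [0.01  0.014 0.963] pos [ 0.4916 -0.3     0.1633] w 1.0 F [-0.1 -0.4  0.1]
[-0.586  0.149  1.915 -0.01   1.074 -2.308]
```

Request:
{"method": "move_arm", "body": {
  "series": "0 0.005 0 0 0 0.12 1;0 0.005 0 0.01 0.01 0.25 1;0 0.005 0 0.01 0.01 0.38 1;0 0.005 0 0.01 0.01 0.51 1;0 0.005 0 0.01 0.01 0.64 1;0 0.005 0 0.01 0.01 0.77 1;0 0.005 0 0.01 0.01 0.88 1;0 0.005 0 0.01 0.01 0.96 1"
}}

```text
time: 14.85
tool_pos: [0.4929, -0.3002, 0.068]
tcp_rot: [-2.04, -2.387, 0.003]
wrist_force: [-0.9, -0.1, 0.3]
width: 0.999
```

```bash
python3 - <<'E'
from h import *
go([.4927,-.2998,.066],ori(.155,0)); snap('wrist','w5.png')
E
```

```text
t 14.85 turn [-0.001  0.     0.001] shift [ 0.004 -0.002  0.02 ] pos [ 0.4929 -0.3002  0.068 ] w 1.0 F [-0.9 -0.1  0.3]
```

View pics/w5.png

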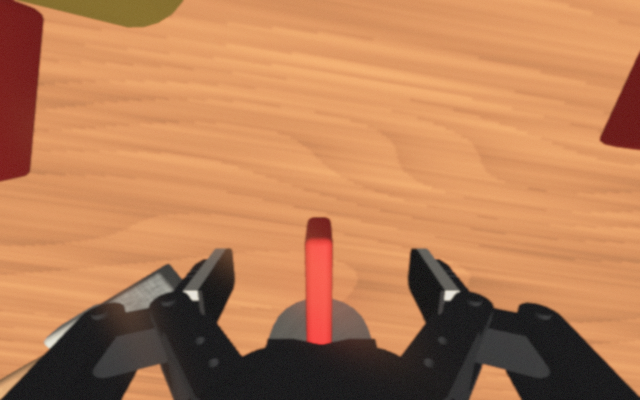

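The handle (column 319) is centred and parallel between the pads. Closing.

Request:
{"method": "move_arm", "body": {
  "series": "0 0 0 0 0 0.02 0.4;0 0 0 0 0 0.02 0;0 0 0 0 0 0.02 -0.4;0 0 0 0 0 0.02 -0.7;0 0 0 0 0 0.02 -1;0 0 0 0 0 0.02 -1;0 0 0 0 0 0.02 -1;0 0 0 0 0 0.02 -1",
  "squeeze": 80
}}

```text
time: 15.7
tool_pos: [0.4937, -0.3007, 0.068]
tcp_rot: [2.04, 2.388, -0.003]
wrist_force: [-1.0, 0.4, 3.8]
width: 0.125
```

Request:
{"method": "move_arm", "body": {
  "series": "0 0 0 0 0 -0.05 -1;0 0 0 0 0 -0.15 -1;0 0 0 0 0 -0.27 -1;0 0 0 0 0 -0.4 -1;0 0 0 0 0 -0.55 -1;0 0 0 0 0 -0.7 -1;0 0 0 0 0 -0.85 -1;0 0 0 0 0 -1 -1"
}}

```text
time: 16.5
tool_pos: [0.4936, -0.3004, 0.1691]
tcp_rot: [2.04, 2.388, -0.003]
wrist_force: [-0.2, -0.4, -2.2]
width: 0.13
```

```bash
python3 - <<'E'
from h import *
import pickle
s=bot.read_state(); d={n:snap(n,n+'6.png') for n in ['scene','top','wrist']}; pickle.dump((s,d),open('d6.pkl','wb'))
go(st2w(-.18,0,.20),ori(SY,0)); print(s['q'].round(3),s['torque'].round(3))
cv2.imwrite('pics/c9.png',cv2.resize(d['scene']['pixels'][130:280,250:420,::-1],(680,600),interpolation=cv2.INTER_CUBIC))
E
```

```text
t 16.65 turn [0.001 0.002 0.204] shift [ 4.599  0.169 -0.322] pos [ 0.4945 -0.301   0.1694] w 0.13 F [-0.5 -0.3 -2.2]
[-5.890e-01  1.490e-01  1.903e+00 -2.000e-03  1.089e+00 -2.315e+00] [-0.073  0.187 -0.021]
```

View pics/c9.png

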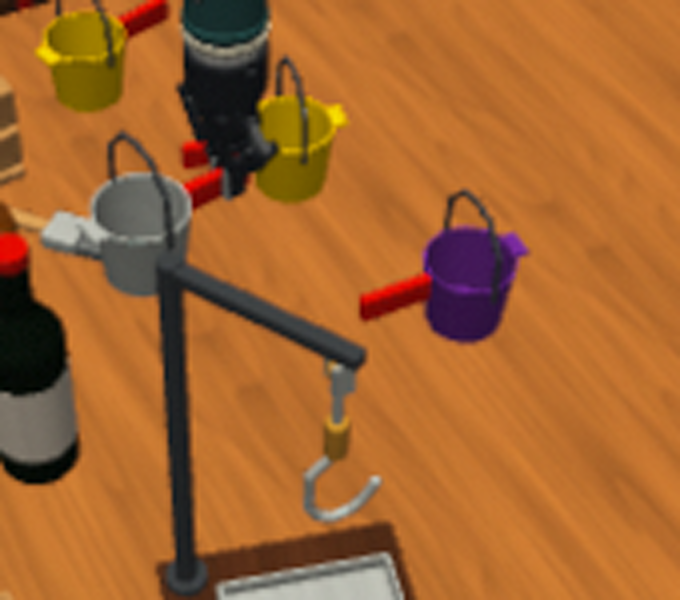

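View pics/wrist6.png

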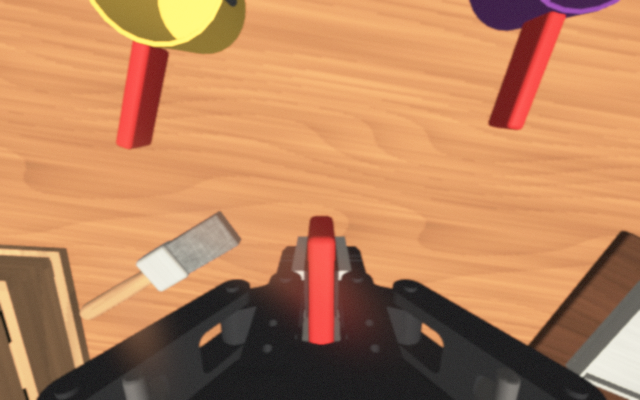

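Request:
{"method": "move_arm", "body": {
  "series": "0 0 0 0.08 -0.02 -0.02 -1;0 0 0 0.2 -0.05 -0.04 -1;0 0 0 0.34 -0.08 -0.06 -1;0 0 0 0.48 -0.1 -0.08 -1;0 0 0 0.62 -0.1 -0.1 -1;0 0 0 0.76 -0.1 -0.1 -1;0 0 0 0.9 -0.1 -0.1 -1;0 0 0 1 -0.1 -0.1 -1"
}}

```text
time: 17.45
tool_pos: [0.4677, -0.2015, 0.1772]
tcp_rot: [-2.04, -2.389, 0.003]
wrist_force: [-0.1, 0.1, -2.2]
width: 0.127
```

Request:
{"method": "move_arm", "body": {
  "series": "0 0 0 0.12 0 0 -1;0 0 0.01 0.25 0 0 -1;0 0 0.02 0.38 0 0 -1;0 0 0.03 0.5 0 0 -1;0 0 0.04 0.63 0 0 -1;0 0 0.06 0.76 0 0 -1;0 0 0.08 0.88 0 0 -1;0 0 0.1 1 0 0 -1"
}}

```text
time: 18.25
tool_pos: [0.4523, -0.1034, 0.1771]
tcp_rot: [2.281, 2.16, -0.003]
wrist_force: [-0.1, 0.2, -3.1]
width: 0.127
```

```bash
python3 - <<'E'
from h import *
import pickle
s,d=pickle.load(open('d6.pkl','rb'))
Rm=R.from_rotvec(s['tcp_rot']).as_matrix(); 
for dd in (.09,.096,.102):
  A=s['tool_pos']+Rm@[0,dd,-.087]; print(A.round(4),proj(d['scene'],A).round(1),proj(d['top'],A).round(1))
# rim ends of bail
for sy in (-.046,.046):
  A=s['tool_pos']+Rm@[sy,.096,-.087+.072]; print('bail foot',proj(d['scene'],A).round(1),proj(d['top'],A).round(1))
cv2.imwrite('pics/c10.png',np.hstack([cv2.resize(d['scene']['pixels'][150:210,260:320,::-1],(400,400),interpolation=cv2.INTER_CUBIC),cv2.resize(d['top']['pixels'][160:220,345:405,::-1],(400,400),interpolation=cv2.INTER_CUBIC)]))
go(st2w(-.186,0,.178),ori(SY,0))
E
```

```text
[ 0.5826 -0.2862  0.256 ] [285.2 164.9] [377.7 181.5]
[ 0.5885 -0.2853  0.256 ] [283.8 165.6] [377.4 179.5]
[ 0.5944 -0.2844  0.256 ] [282.4 166.2] [377.1 177.6]
bail foot [278.  173.7] [388.5 180.3]
bail foot [292.  187.8] [360.1 184.3]
t 18.25 turn [-0.     0.001  0.103] shift [ 2.596 -0.328 -0.012] pos [ 0.4523 -0.1034  0.1771] w 0.13 F [-0.1  0.2 -3.1]
```

View pics/c10.png

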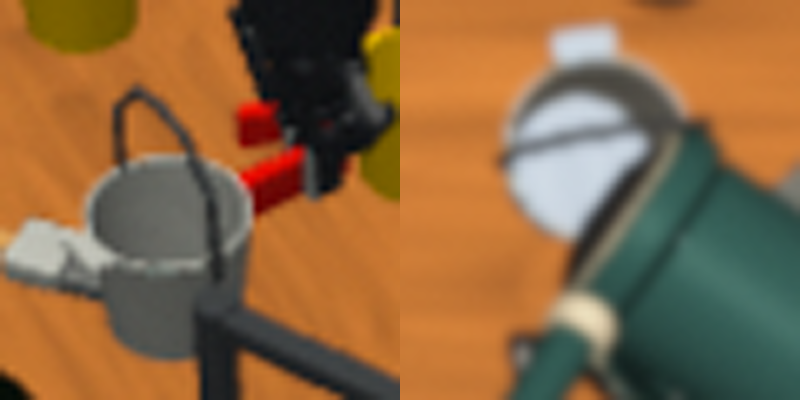

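Request:
{"method": "move_arm", "body": {
  "series": "0 0 0.01 0.12 -0.02 0 -1;0 0 0.03 0.25 -0.05 0 -1;0 0 0.05 0.38 -0.08 0 -1;0 0 0.07 0.5 -0.12 0 -1;0 0 0.09 0.63 -0.16 0 -1;0 0 0.1 0.76 -0.2 0 -1;0 0 0.1 0.88 -0.25 0 -1;0 0 0.1 1 -0.3 0 -1"
}}

```text
time: 19.05
tool_pos: [0.4274, -0.0019, 0.1771]
tcp_rot: [2.492, 1.912, -0.003]
wrist_force: [0.4, -0.9, -3.0]
width: 0.127
```

```bash
python3 - <<'E'
from h import *
go(st2w(-.186,0,.178),ori(SY,0)); print(bot.read_state()['q'].round(2))
E
```

```text
t 19.05 turn [-0.     0.001  0.004] shift [ 1.558 -0.352 -0.011] pos [ 0.4274 -0.0019  0.1771] w 0.13 F [ 0.4 -0.9 -3. ]
[-0.06 -0.15  2.19 -0.    1.11 -1.37]
```

Request:
{"method": "move_arm", "body": {
  "series": "0 0 0 0.12 -0.05 0 -1;0 0 0 0.25 -0.1 0 -1;0 0 0 0.38 -0.15 0 -1;0 0 0 0.5 -0.2 0 -1;0 0 0 0.63 -0.25 0 -1;0 0 0 0.76 -0.3 0 -1;0 0 0 0.88 -0.35 0 -1;0 0 0 1 -0.35 0 -1"
}}

```text
time: 19.85
tool_pos: [0.4194, 0.1039, 0.1769]
tcp_rot: [2.492, 1.912, -0.003]
wrist_force: [0.0, 0.1, -1.8]
width: 0.128
```

Request:
{"method": "move_arm", "body": {
  "series": "0 0 0 0.09 0 0 -1;0 0 0 0.18 0 0 -1;0 0 0 0.27 0 0 -1;0 0 0 0.36 0 0 -1;0 0 0 0.44 0 0 -1;0 0 0 0.5 0 0 -1;0 0 0 0.54 0 0 -1;0 0 0 0.56 0 0 -1"
}}

```text
time: 20.65
tool_pos: [0.4345, 0.1572, 0.1768]
tcp_rot: [2.492, 1.912, -0.003]
wrist_force: [-0.7, 0.5, -2.9]
width: 0.125
```

```bash
python3 - <<'E'
from h import *
import pickle
s=bot.read_state(); d={n:snap(n,n+'7.png') for n in ['scene','top']}
go(st2w(-.095,0,.178),ori(SY,0),s); print(s['q'].round(2))
Rm=R.from_rotvec(s['tcp_rot']).as_matrix()
A=s['tool_pos']+Rm@[0,.095,-.087]; print(A,proj(d['scene'],A).round(1),proj(d['top'],A).round(1))
for i in range(4): print(brass(viewer.read_camera('scene')))
a=cv2.resize(d['scene']['pixels'][205:295,290:420,::-1],(800,554),interpolation=cv2.INTER_CUBIC)
cv2.imwrite('pics/c11.png',a)
E
```

```text
t 20.65 turn [-0.     0.001  0.004] shift [-0.005  0.901 -0.012] pos [0.4345 0.1572 0.1768] w 0.13 F [-0.7  0.5 -2.9]
[ 0.29 -0.08  2.13 -0.    1.1  -1.01]
[0.52639074 0.13270225 0.26375643] [363.4 242.4] [237.9 197.7]
(array([333.56, 239.38]), np.int32(50))
(array([333.65, 239.43]), np.int32(46))
(array([333.91, 239.36]), np.int32(45))
(array([333.85, 239.12]), np.int32(48))
```

View pics/c11.png

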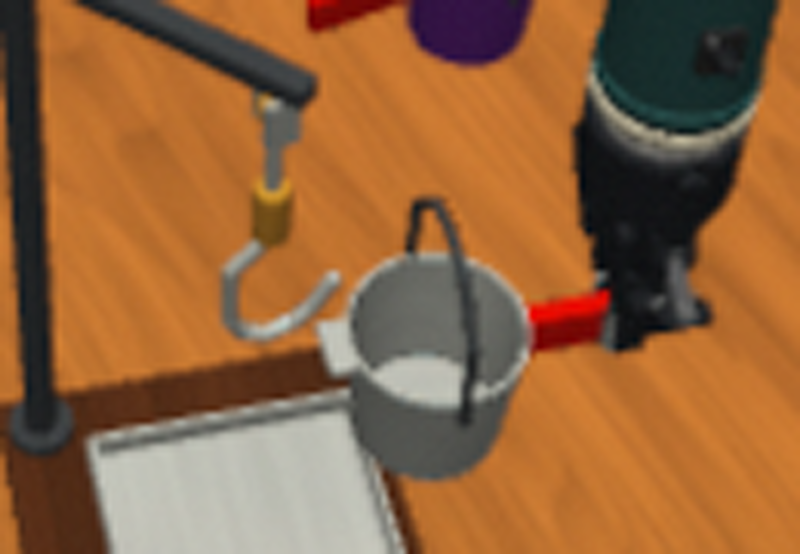

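View pics/top7.png

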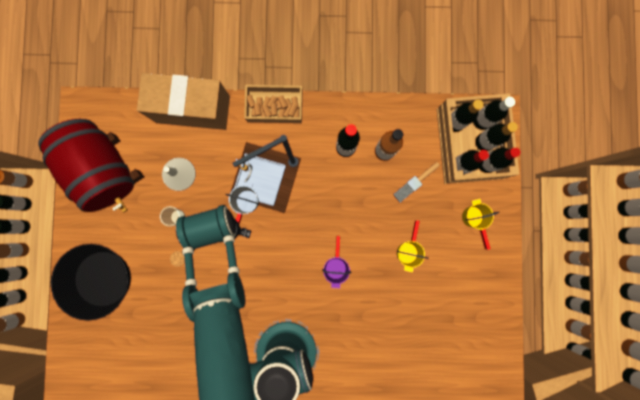

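Request:
{"method": "move_arm", "body": {
  "series": "0 0 0 0 0.06 0 -1;0 0 0 0 0.12 0 -1;0 0 0 0 0.2 0 -1;0 0 0 0 0.28 0 -1;0 0 0 0 0.36 0 -1;0 0 0 0 0.44 0 -1;0 0 0 0 0.5 0 -1;0 0 0 0 0.55 0 -1"
}}

```text
time: 21.75
tool_pos: [0.4882, 0.1424, 0.1767]
tcp_rot: [2.493, 1.911, -0.003]
wrist_force: [1.1, -0.5, -1.8]
width: 0.127
```

```bash
python3 - <<'E'
from h import *
s=bot.read_state(); d={n:snap(n,n+'8.png') for n in ['scene']}
go(st2w(-.096,0,.178),ori(SY,0),s)
Rm=R.from_rotvec(s['tcp_rot']).as_matrix()
A=s['tool_pos']+Rm@[0,.095,-.087]; p=proj(d['scene'],A); print(A,p,(p-[290,205])*6.15)
print(brass(d['scene']))
a=cv2.resize(d['scene']['pixels'][205:295,290:420,::-1],(800,554),interpolation=cv2.INTER_CUBIC)
cv2.imwrite('pics/c12.png',a)
E
```

```text
t 21.75 turn [-0.     0.001  0.004] shift [-0.001  0.335 -0.013] pos [0.4882 0.1424 0.1767] w 0.13 F [ 1.1 -0.5 -1.8]
[0.58003705 0.1178564  0.26365521] [344.67883021 245.63183697] [336.27480579 249.88579737]
(array([333.38, 239.21]), np.int32(48))
```

View pics/c12.png

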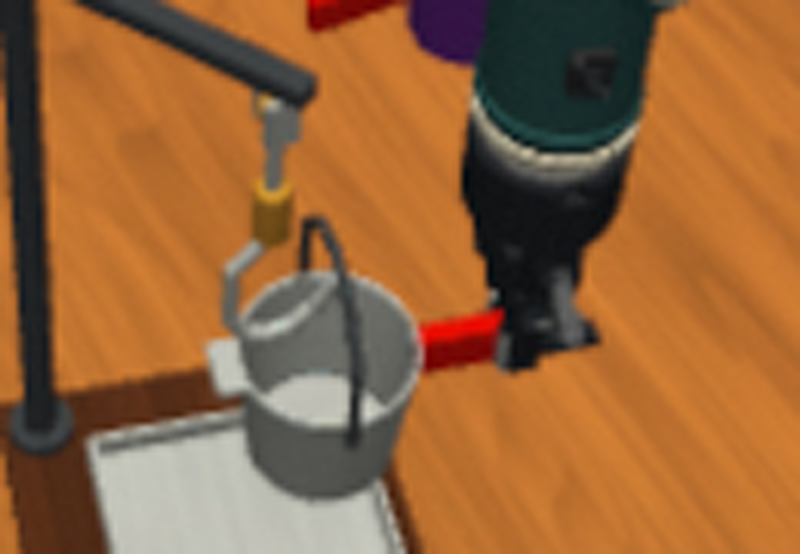

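The bail is above the tip and the hook hasn't moved. Advancing.

Request:
{"method": "move_arm", "body": {
  "series": "0 0 0 0 0.04 0 -1;0 0 0 0 0.09 0 -1;0 0 0 0 0.14 0 -1;0 0 0 0 0.19 0 -1;0 0 0 0 0.24 0 -1;0 0 0 0 0.28 0 -1;0 0 0 0 0.31 0 -1;0 0 0 0 0.33 0 -1"
}}

```text
time: 22.6
tool_pos: [0.5197, 0.134, 0.1768]
tcp_rot: [2.493, 1.911, -0.003]
wrist_force: [-0.6, 0.4, -2.7]
width: 0.127
```

```bash
python3 - <<'E'
from h import *
s=bot.read_state(); d={n:snap(n,n+'9.png') for n in ['scene','wrist']}
go(st2w(-.096,0,.128),ori(SY,0),s)
Rm=R.from_rotvec(s['tcp_rot']).as_matrix()
A=s['tool_pos']+Rm@[0,.095,-.087]; p=proj(d['scene'],A); print(A,p,(p-[290,205])*6.15)
print(brass(d['scene']))
a=cv2.resize(d['scene']['pixels'][205:295,290:420,::-1],(800,554),interpolation=cv2.INTER_CUBIC)
cv2.imwrite('pics/c13.png',a)
E
```

```text
t 22.6 turn [-0.     0.001  0.004] shift [-0.001  0.009  0.488] pos [0.5197 0.134  0.1768] w 0.13 F [-0.6  0.4 -2.7]
[0.61155116 0.1094197  0.26368096] [333.6056283  247.62236692] [268.17461404 262.12755658]
(array([333.3 , 239.49]), np.int32(43))
```

View pics/c13.png

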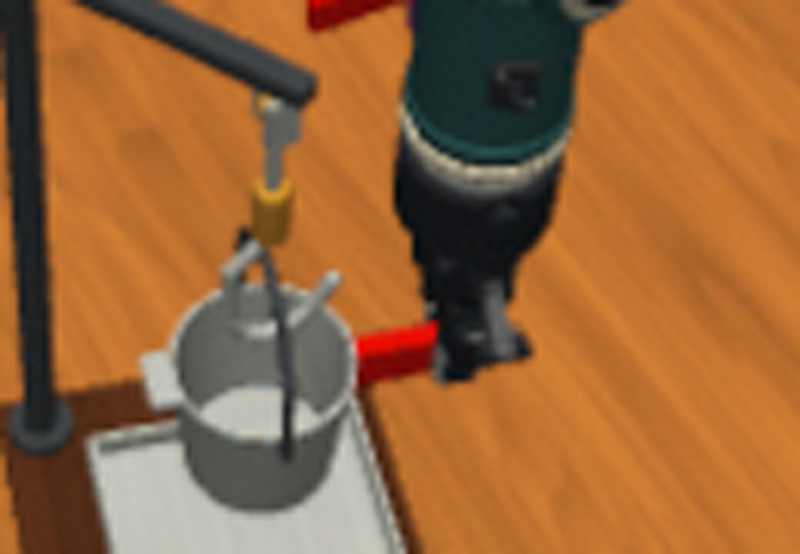

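The bail is now between the brass body and the J opening. Lowering.

Request:
{"method": "move_arm", "body": {
  "series": "0 0 0 0 0 0.05 -1;0 0 0 0 0 0.1 -1;0 0 0 0 0 0.16 -1;0 0 0 0 0 0.22 -1;0 0 0 0 0 0.28 -1;0 0 0 0 0 0.34 -1;0 0 0 0 0 0.38 -1;0 0 0 0 0 0.4 -1"
}}

```text
time: 23.5
tool_pos: [0.519, 0.1339, 0.1361]
tcp_rot: [-2.493, -1.912, 0.004]
wrist_force: [-0.4, 0.2, -2.1]
width: 0.126
```

```bash
cat > chk.py <<'E'
from h import *
import sys
s=bot.read_state(); d={n:snap(n,n+sys.argv[1]+'.png') for n in ['scene']}
go(st2w(-.096,0,.128),ori(SY,0),s); print('torque',s['torque'].round(3))
Rm=R.from_rotvec(s['tcp_rot']).as_matrix()
A=s['tool_pos']+Rm@[0,.095,-.087]; p=proj(d['scene'],A); print(A.round(4),'crop',(p-[305,205])*8)
print(brass(d['scene']))
a=cv2.resize(d['scene']['pixels'][205:280,305:385,::-1],(640,600),interpolation=cv2.INTER_CUBIC)
cv2.imwrite('pics/k%s.png'%sys.argv[1],a)
E
python3 chk.py 10
```

```text
t 23.5 turn [-0.001  0.001  0.004] shift [0.001 0.015 0.081] pos [0.519  0.1339 0.1361] w 0.13 F [-0.4  0.2 -2.1]
torque [ 0.013  0.225 -0.025]
[0.611  0.1094 0.2229] crop [226.17298805 408.2376404 ]
(array([333.59, 239.75]), np.int32(44))
```

View pics/k10.png

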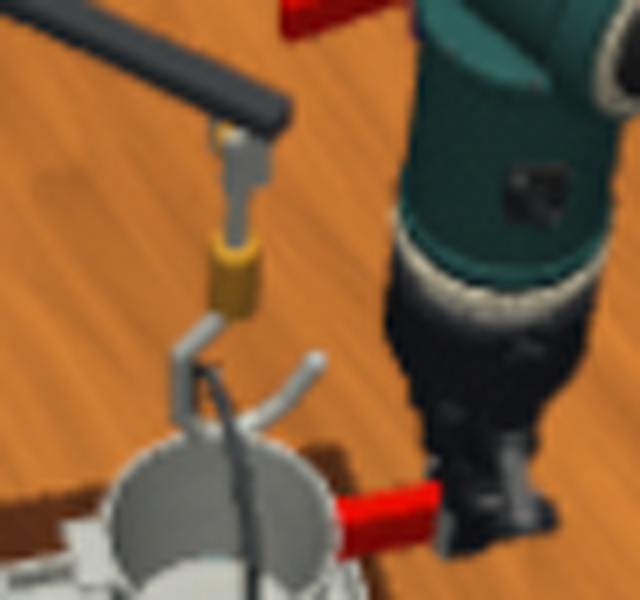

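Request:
{"method": "move_arm", "body": {
  "series": "0 0 0 0 0 0.01 -1;0 0 0 0 0 0.02 -1;0 0 0 0 0 0.03 -1;0 0 0 0 0 0.04 -1;0 0 0 0 0 0.05 -1;0 0 0 0 0 0.06 -1;0 0 0 0 0 0.06 -1;0 0 0 0 0 0.06 -1"
}}

```text
time: 24.35
tool_pos: [0.5193, 0.134, 0.1307]
tcp_rot: [2.493, 1.912, -0.003]
wrist_force: [-0.3, -0.3, -1.7]
width: 0.129
```

Request:
{"method": "move_arm", "body": {
  "series": "0 0 0 0 0 0.005 -1;0 0 0 0 0 0.01 -1;0 0 0 0 0 0.01 -1;0 0 0 0 0 0.015 -1;0 0 0 0 0 0.02 -1;0 0 0 0 0 0.02 -1;0 0 0 0 0 0.02 -1;0 0 0 0 0 0.02 -1"
}}

```text
time: 25.15
tool_pos: [0.5196, 0.134, 0.129]
tcp_rot: [2.493, 1.911, -0.002]
wrist_force: [-1.0, 0.9, -1.2]
width: 0.127
```

```bash
python3 chk.py 11
```

```text
t 25.15 turn [-0.     0.001  0.004] shift [-0.002  0.009  0.01 ] pos [0.5196 0.134  0.129 ] w 0.13 F [-1.   0.9 -1.2]
torque [-0.004  0.124  0.002]
[0.6114 0.1095 0.216 ] crop [224.54689799 420.07124456]
(array([333.42, 239.21]), np.int32(43))
```

View pics/k11.png

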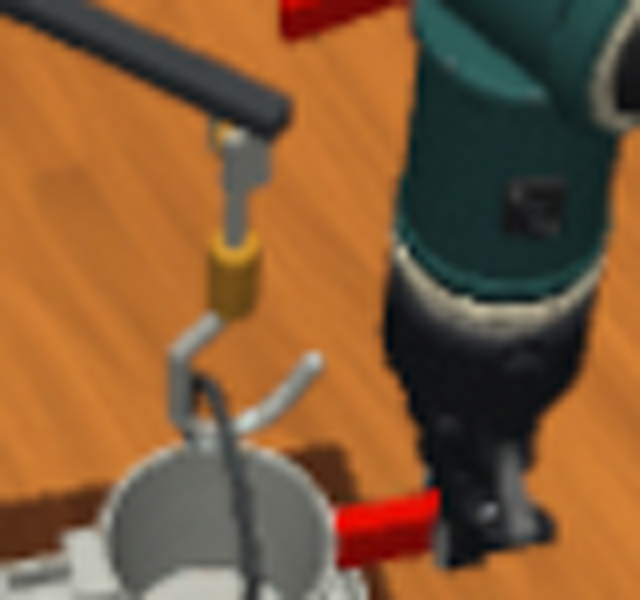

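Request:
{"method": "move_arm", "body": {
  "series": "0 0 0 0 0 0.005 -1;0 0 0 0 0 0.005 -1;0 0 0 0 0 0.01 -1;0 0 0 0 0 0.01 -1;0 0 0 0 0 0.01 -1;0 0 0 0 0 0.01 -1;0 0 0 0 0 0.01 -1;0 0 0 0 0 0.01 -1"
}}

```text
time: 26.0
tool_pos: [0.5197, 0.1341, 0.1281]
tcp_rot: [2.492, 1.911, -0.002]
wrist_force: [-0.2, -0.1, 3.3]
width: 0.126
```

```bash
cat > f.py <<'E'
from h import *
F=[];b=[]
for i in range(6):
  b.append(brass(viewer.read_camera('scene'))[0]); s=bot.read_state(); F.append(np.r_[s['wrist_force'],s['torque']])
print(s['time'],np.mean(F,0).round(2),np.array(b).round(2).tolist(),s['tool_pos'].round(4))
E
python3 f.py
```

```text
26.3 [-0.24  0.17  3.53 -0.12 -0.34 -0.02] [[333.57, 239.39], [333.73, 239.36], [333.62, 239.44], [333.51, 239.4], [333.67, 239.41], [333.58, 239.33]] [0.5196 0.134  0.128 ]
```

The hook is carrying slightly more than the weight, so I'll back off a fraction of a millimetre. That way the release won't jerk.

Request:
{"method": "move_arm", "body": {
  "series": "0 0 0 0 0 -0.003 -1;0 0 0 0 0 -0.006 -1;0 0 0 0 0 -0.006 -1;0 0 0 0 0 -0.006 -1;0 0 0 0 0 -0.006 -1;0 0 0 0 0 -0.006 -1;0 0 0 0 0 -0.006 -1;0 0 0 0 0 -0.006 -1"
}}

```text
time: 27.1
tool_pos: [0.5193, 0.134, 0.1283]
tcp_rot: [2.493, 1.912, -0.003]
wrist_force: [0.2, 0.1, 2.4]
width: 0.128
```

```bash
python3 f.py
```

```text
27.4 [ 0.2   0.68  2.5  -0.04 -0.24  0.04] [[333.6, 239.56], [333.51, 239.57], [333.46, 239.48], [333.46, 239.42], [333.46, 239.44], [333.59, 239.51]] [0.5193 0.134  0.1283]
```

Request:
{"method": "move_arm", "body": {
  "series": "0 0 0 0 0 -0.004 -1;0 0 0 0 0 -0.008 -1;0 0 0 0 0 -0.01 -1;0 0 0 0 0 -0.01 -1;0 0 0 0 0 -0.01 -1;0 0 0 0 0 -0.01 -1;0 0 0 0 0 -0.01 -1;0 0 0 0 0 -0.01 -1",
  "squeeze": 20
}}

```text
time: 28.2
tool_pos: [0.5191, 0.1339, 0.1291]
tcp_rot: [2.493, 1.912, -0.004]
wrist_force: [0.5, -0.5, -1.7]
width: 0.128
```

```bash
python3 f.py
```

```text
28.5 [ 0.04 -0.18 -1.69  0.02  0.13 -0.02] [[333.4, 239.36], [333.48, 239.15], [333.43, 239.22], [333.46, 239.3], [333.64, 239.11], [333.35, 239.48]] [0.5192 0.1339 0.1292]
```

Request:
{"method": "move_arm", "body": {
  "series": "0 0 0 0 0 0.004 -1;0 0 0 0 0 0.004 -1;0 0 0 0 0 0.004 -1;0 0 0 0 0 0.004 -0.73;0 0 0 0 0 0.004 -0.7;0 0 0 0 0 0.004 -0.66;0 0 0 0 0 0.004 -0.6;0 0 0 0 0 0.004 -0.5"
}}

```text
time: 29.3
tool_pos: [0.5195, 0.134, 0.1292]
tcp_rot: [2.492, 1.912, -0.002]
wrist_force: [-0.2, 0.2, -0.0]
width: 0.247
```

```bash
python3 f.py; python3 chk.py 12
```

```text
29.6 [-0.07  0.4  -0.06 -0.    0.01 -0.03] [[333.53, 239.28], [333.48, 239.13], [333.53, 239.23], [333.4, 239.33], [333.53, 239.26], [333.45, 239.36]] [0.5194 0.134  0.129 ]
t 29.6 turn [-0.     0.001  0.004] shift [-0.001  0.011  0.01 ] pos [0.5194 0.134  0.129 ] w 0.25 F [-0.2  0.9  0. ]
torque [ 0.03   0.012 -0.005]
[0.6112 0.1094 0.2159] crop [224.92634569 419.95992245]
(array([333.51, 239.23]), np.int32(47))
```

View pics/k12.png

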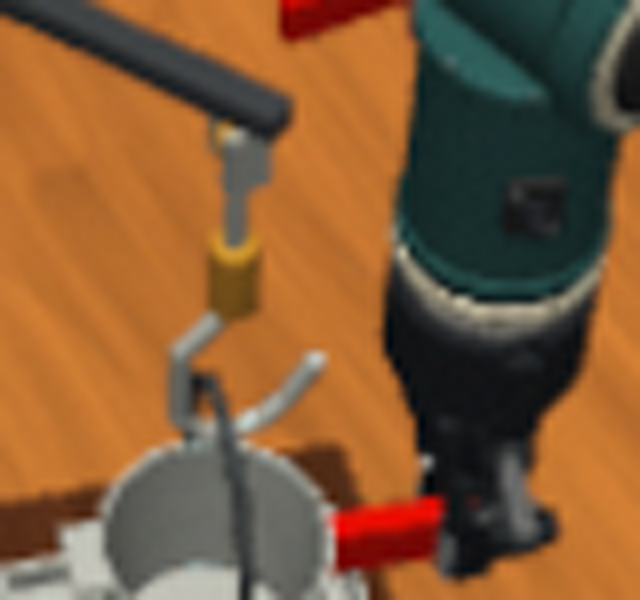

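```bash
cat > hm.py <<'E'
from h import *
for i in range(8):
  d=viewer.read_camera('scene');g=d['pixels'];red=mask(g,(0,200,120),(6,255,255))|mask(g,(174,200,120),(180,255,255))
  o=np.zeros_like(red);o[255:285,335:380]=red[255:285,335:380];p=cv2.findNonZero(o).reshape(-1,2);print(p.mean(0).round(2),len(p),brass(d)[0])
w=snap('wrist','wh.png')
E
python3 hm.py
```

```text
[352.96 270.38] 76 [333.57 239.24]
[352.67 270.51] 78 [333.48 239.35]
[352.65 270.13] 71 [333.76 239.5 ]
[352.64 269.91] 67 [333.7  239.27]
[352.75 269.79] 67 [333.76 239.76]
[352.88 269.48] 65 [333.71 239.64]
[352.95 269.35] 62 [333.76 239.76]
[352.97 269.3 ] 61 [333.86 239.32]
```

View pics/wh.png

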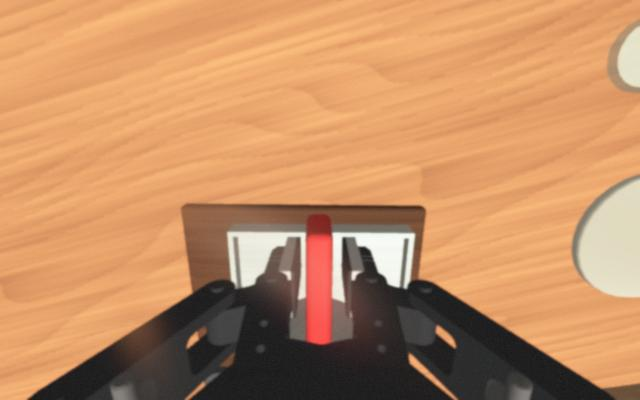

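Request:
{"method": "move_arm", "body": {
  "series": "0 0 0 0 0 0 -0.4;0 0 0 0 0 0 -0.3;0 0 0 0 0 0 -0.2;0 0 0 0 0 0 -0.1;0 0 0 0 0 0 0;0 0 0 0 0 0 0;0 0 0 0 0 0 0;0 0 0 0 0 0 0"
}}

```text
time: 30.9
tool_pos: [0.5194, 0.134, 0.129]
tcp_rot: [2.493, 1.912, -0.003]
wrist_force: [-0.2, 0.3, -0.5]
width: 0.499
```

```bash
python3 hm.py
```

```text
[353.19 269.65] 68 [333.66 239.66]
[353.03 269.94] 68 [333.71 239.64]
[353.11 269.97] 71 [333.91 239.33]
[353.14 270.12] 74 [333.78 239.76]
[353.25 269.94] 72 [333.7 239.7]
[353.22 270.2 ] 79 [333.86 239.07]
[353.31 269.99] 74 [333.57 239.48]
[353.05 270.08] 74 [333.6  239.62]
```

View pics/wh.png

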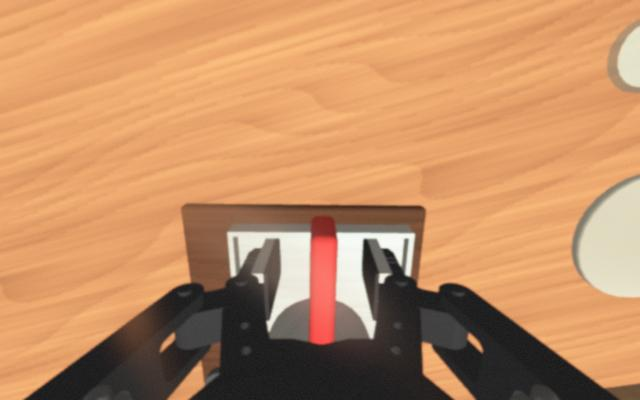

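The pail hangs nearly still and the fingers are clear of the handle on both sides. Retracting straight back.

Request:
{"method": "move_arm", "body": {
  "series": "0 0 0 0 -0.02 0 0.2;0 0 0 0 -0.06 0 0.4;0 0 0 0 -0.12 0 0.5;0 0 0 0 -0.2 0 0.5;0 0 0 0 -0.3 0 0.5;0 0 0 0 -0.42 0 0.5;0 0 0 0 -0.54 0 0.5;0 0 0 0 -0.64 0 0.5"
}}

```text
time: 32.15
tool_pos: [0.4561, 0.1508, 0.1289]
tcp_rot: [2.493, 1.912, -0.003]
wrist_force: [0.2, -0.1, -0.6]
width: 0.748
```

Request:
{"method": "move_arm", "body": {
  "series": "0 0 0 0 -0.08 0 0.5;0 0 0 0 -0.16 -0.03 0.5;0 0 0 0 -0.24 -0.06 0.5;0 0 0 0 -0.3 -0.1 0.5;0 0 0 0 -0.34 -0.15 0.5;0 0 0 0 -0.36 -0.2 0.5;0 0 0 0 -0.36 -0.2 0.5;0 0 0 0 -0.36 -0.2 0.5"
}}

```text
time: 32.95
tool_pos: [0.4233, 0.16, 0.1495]
tcp_rot: [2.492, 1.911, -0.001]
wrist_force: [-0.3, 1.3, 0.6]
width: 0.753
```

```bash
python3 hm.py; python3 chk.py 13; python3 -c "
from h import *
snap('top','top13.png')"
```

```text
[357.54 268.88] 103 [333.96 239.26]
[357.41 268.85] 103 [333.83 239.19]
[357.22 268.74] 101 [334.   239.33]
[357.37 268.74] 101 [333.83 239.19]
[357.25 268.94] 103 [333.89 239.17]
[357.19 268.89] 100 [333.8  239.09]
[356.94 269.02] 100 [333.67 239.53]
[357.17 268.95] 102 [333.62 239.29]
t 33.4 turn [-0.001  0.001  0.004] shift [0.    1.012 0.208] pos [0.4228 0.1599 0.1489] w 0.75 F [0.9 0.4 0.2]
torque [0.018 0.065 0.015]
[0.5146 0.1354 0.2358] crop [491.08748393 339.38112368]
(array([333.47, 239.12]), np.int32(49))
```

View pics/k13.png

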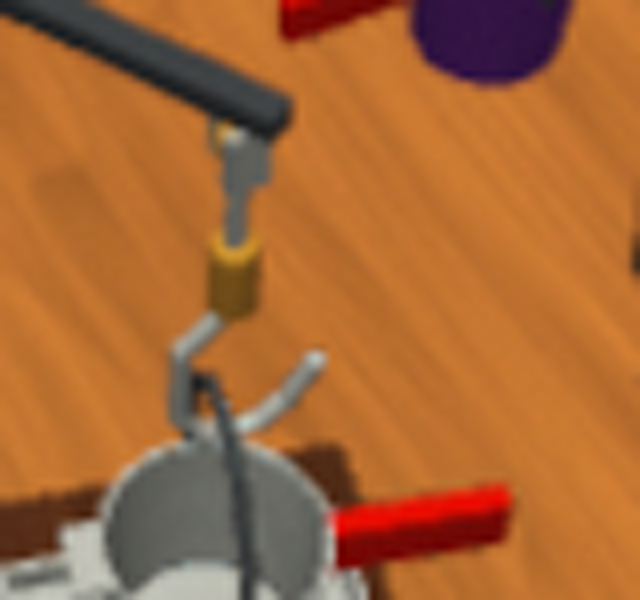

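View pics/top13.png

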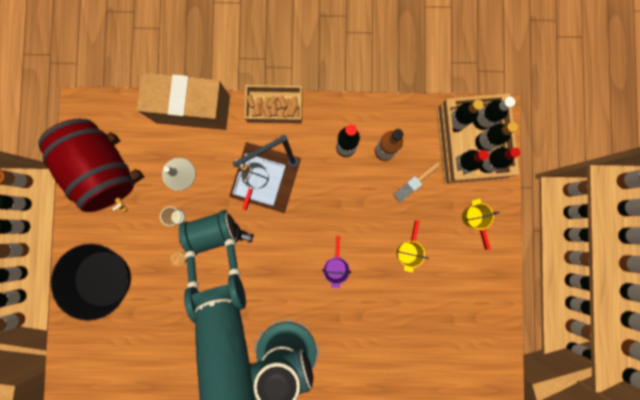

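It hangs free and upright. There's plenty of time left, so I'll let the small residual motion die out and re-check.

Request:
{"method": "move_arm", "body": {
  "series": "0 0 0 0 0 0 0.5;0 0 0 0 0 0 0.5;0 0 0 0 0 0 0.5;0 0 0 0 0 0 0.5;0 0 0 0 0 0 0.5;0 0 0 0 0 0 0.5;0 0 0 0 0 0 0.5;0 0 0 0 0 0 0.5"
}}

```text
time: 34.3
tool_pos: [0.4228, 0.16, 0.1491]
tcp_rot: [2.493, 1.912, -0.003]
wrist_force: [-0.7, 0.9, 0.1]
width: 0.746
```

Request:
{"method": "move_arm", "body": {
  "series": "0 0 0 0 0 0 0.5;0 0 0 0 0 0 0.5;0 0 0 0 0 0 0.5;0 0 0 0 0 0 0.5;0 0 0 0 0 0 0.5;0 0 0 0 0 0 0.5;0 0 0 0 0 0 0.5;0 0 0 0 0 0 0.5"
}}

```text
time: 35.1
tool_pos: [0.4228, 0.16, 0.1491]
tcp_rot: [2.493, 1.912, -0.003]
wrist_force: [-0.7, -0.4, 0.5]
width: 0.752
```

Request:
{"method": "move_arm", "body": {
  "series": "0 0 0 0 0 0 0.5;0 0 0 0 0 0 0.5;0 0 0 0 0 0 0.5;0 0 0 0 0 0 0.5;0 0 0 0 0 0 0.5;0 0 0 0 0 0 0.5;0 0 0 0 0 0 0.5;0 0 0 0 0 0 0.5"
}}

```text
time: 35.9
tool_pos: [0.4228, 0.16, 0.1491]
tcp_rot: [2.493, 1.912, -0.003]
wrist_force: [-0.8, -0.2, -0.2]
width: 0.752
```

```bash
python3 hm.py;python3 hm.py; python3 - <<'E'
from h import *
d=snap('scene','s14.png'); print(bot.read_state()['time'])
cv2.imwrite('pics/k14.png',cv2.resize(d['pixels'][215:305,295:385,::-1],(600,600),interpolation=cv2.INTER_CUBIC))
def h2p(x,y,z): return ((proj(d,st2w(x,y,z))-[295,215])*6.667).round(0)
# expected upright pail handle end top/bottom, inner
print('handle end top,bot',h2p(-.119,0,.137),h2p(-.119,0,.107),'foot centre',h2p(0,0,.06),'rim +y,-y',h2p(0,.046,.14),h2p(0,-.046,.14),'foot edge +y',h2p(0,.038,.06))
E
```

```text
[357.29 269.14] 104 [333.82 239.2 ]
[357.28 269.05] 105 [333.9  239.04]
[357.62 268.91] 104 [333.89 239.26]
[357.53 268.84] 101 [333.85 239.12]
[357.39 268.87] 102 [333.87 239.26]
[357.38 268.87] 101 [333.89 239.28]
[357.25 269.01] 103 [333.85 239.25]
[357.04 269.01] 100 [333.7  239.13]
[357.27 269.05] 103 [333.58 239.42]
[357.23 269.03] 102 [333.57 239.11]
[356.89 269.06] 103 [333.68 239.13]
[356.7  269.14] 100 [333.47 239.02]
[356.66 269.09] 101 [333.53 239.17]
[356.77 269.2 ] 104 [333.57 239.1 ]
[356.88 269.03] 99 [333.52 239.  ]
[357.08 269.05] 102 [333.67 239.26]
36.85
handle end top,bot [490. 338.] [484. 374.] foot centre [238. 473.] rim +y,-y [268. 465.] [220. 299.] foot edge +y [257. 542.]
```

View pics/k14.png

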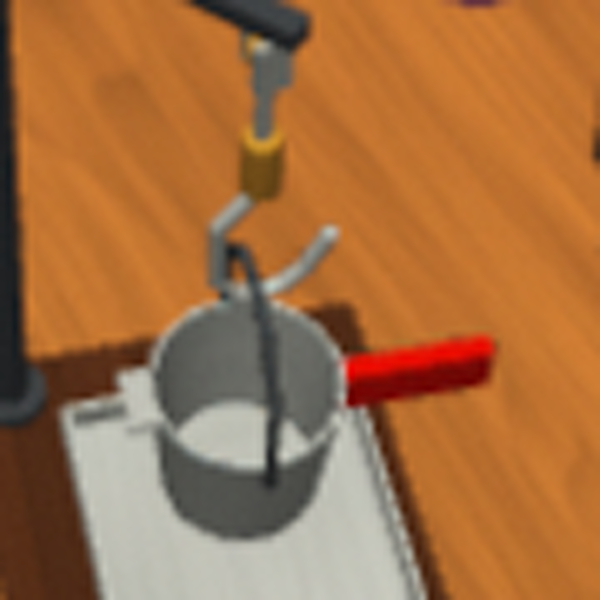

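```bash
python3 -c "
from h import *
print(bot.finish_job())"
```

```text
the job is handed in; nothing more can be done
None
```

The hook was stilled first, then the pail was hung in it by its bail and let go. I handed the job in at about 37 s of the 72 s allowed.

- **Stilling the hook:** I leaned the closed fingertips lightly against the hook's tip, then drew back slowly. It then hung plumb on its own, moving about ±0.01 rad, while the pail was still on the table.
- **Hanging the pail:** I gripped the grey pail by its red handle and carried it round from the robot's side. I lowered the bail into the hook until it carried the weight, then opened the jaws and backed off.

**Last checks:**
- **Seating:** the bail sits in the hook over the tray. The pail looks upright, with the handle within a pixel of where it should be.
- **Residual swing:** a small swing of about ±0.01 rad remained (1–1.5 mm at the handle). It had not died out after several seconds of waiting, and I left it rather than risk another touch.
- **Surroundings:** the gripper was well clear of the pail, and in the last top view the other objects look to be where they started. I judged that by eye and did not measure it.

One approach to the pail stopped short when the last joint reached its range limit (it read −2.551 against −2.55). I then went in with the tool vertical, and the grasp was normal.

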